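# Reload the module tester and step its gated selector

### The job

Change over the module tester: lay the red-capped tested modules from the nest side by side in the blue out tray, and set every bare-finned fresh module flat in a bay of its own in the nest, while the selector lever is parked. Then take the red lever through its zigzag gate all the way into the notch whose colour matches the plug docked at the console, never into the other notch; with it there press the green start button fully down (at no other time), and bring the lever back through the gate to park. Leave the other things on the bench where they are, and put back any module that gets displaced.

Things in the scene. Friction and masses are not known exactly. Their poses are not given: they have to be found in the camera images.
- console: Grey selector console, fixed, 160 (x) by 240 mm (y), deck 120 mm up. Origin: centre of its underside; x points away from the robot, y left at yaw 0. Left part of the deck: slotted aluminium gate, centre x 0, y +50 mm. Right part (y below -20): green start button and a display. On its far side, at x +105, y -70 mm, a black dock ledge 30 mm high on which the docked rating plug stands.
- knob (a point): Centre of the red lever grip, upright, 28 mm thick, 52 mm tall, on a 10 mm stem. The stem pivots about console x 0, y +50 mm, z 0 and runs in the deck slot. With f = gate_fore, s = gate_side the centre is at console x = 165 cos(s) sin(f), y = 50 + 165 sin(s), z = 165 cos(s) cos(f) mm; it leans with the lever. The lever stays where left (1 N at the grip moves it).
- gate_fore (a joint): Lever lean in rad, + to the console's +x, 0 upright. Slot: straight lanes 18 mm wide at right angles, play 0.03 rad. Corners in order (gate_fore, gate_side): PARK (-0.25, 0) by the red dot; (-0.25, 0.25); (0, 0.25); (0, 0); (0.25, 0) in the middle of the far lane. The far lane's left end (0.25, 0.25) is the BLUE notch, its right end (0.25, -0.25) the YELLOW notch, each by a bar of that colour.
- gate_side (a joint): Lever lean in rad, + to the console's +y (left), 0 upright. Lanes: see gate_fore; the plate stops all other motions.
- start_btn_top (a point): Centre of the top face of the green start button, 28 mm in diameter, on the right front part of the console deck. It is pressed straight down.
- start_btn (a joint): Travel of the start button in m: 0 up, 0.006 fully down (5 N); springs back.
- plug_blue: Blue rating plug, upright cylinder 36 mm in diameter, 60 mm tall, clipped fast either in the console's dock or in the black spare rack elsewhere on the bench. Origin at the centre of its foot. Not to be moved.
- plug_yellow: Yellow rating plug, otherwise the same as the blue one; it is where the blue one is not.
- nest: Black test nest, fixed, 78 (x) by 208 mm (y), grey rims and dividers 18 mm high, 4 mm thick. Four open bays in a row, centres at nest x 0, y -76.5, -25.5, +25.5, +76.5 mm; each 70 (x) by 47 mm (y) inside, 8 mm deep, floor 10 mm above the bench; takes one module with its long side along x. Origin: centre of its underside.
- out_tray: Blue out tray, fixed, open box 140 by 140 mm, 25 mm high, walls and floor 4 mm. Origin at the centre of its underside.
- fresh0_mid (a point): Centre of a fresh power module: finned block 50 mm (its x) by 32 mm (y) by 40 mm tall, green foot, bare silver fins, 85 to 170 g, lying about on the bench on the robot's right. Three or four of the four exist; None if absent.
- fresh1_mid (a point): Centre of a fresh power module: finned block 50 mm (its x) by 32 mm (y) by 40 mm tall, green foot, bare silver fins, 85 to 170 g, lying about on the bench on the robot's right. Three or four of the four exist; None if absent.
- fresh2_mid (a point): Centre of a fresh power module: finned block 50 mm (its x) by 32 mm (y) by 40 mm tall, green foot, bare silver fins, 85 to 170 g, lying about on the bench on the robot's right. Three or four of the four exist; None if absent.
- fresh3_mid (a point): Centre of a fresh power module: finned block 50 mm (its x) by 32 mm (y) by 40 mm tall, green foot, bare silver fins, 85 to 170 g, lying about on the bench on the robot's right. Three or four of the four exist; None if absent.
- tested0_mid (a point): Centre of a tested power module: the same block, 50 by 32 by 40 mm, but with a flat red cap on top; starts in a nest bay. Two or three of the four exist; None if absent.
- tested1_mid (a point): Centre of a tested power module: the same block, 50 by 32 by 40 mm, but with a flat red cap on top; starts in a nest bay. Two or three of the four exist; None if absent.
- tested2_mid (a point): Centre of a tested power module: the same block, 50 by 32 by 40 mm, but with a flat red cap on top; starts in a nest bay. Two or three of the four exist; None if absent.
- tested3_mid (a point): Centre of a tested power module: the same block, 50 by 32 by 40 mm, but with a flat red cap on top; starts in a nest bay. Two or three of the four exist; None if absent.
- tape: Yellow tape roll, 80 mm across, 22 mm high; loose bystander, leave alone.
- metal_can: Steel can, 76 mm across, 100 mm tall; loose bystander, leave alone.
- driver: Orange screwdriver, 180 mm long; loose bystander, leave alone.
- brick: Black power brick, 120 by 70 by 35 mm; loose bystander, leave alone.

How it is judged:
On the way, in this order (a step that is already met when the one before it is completed fails the run):
1. nest cleared of tested modules and loaded with all fresh ones, lever still in park (x of fresh0_mid in the frame of nest between -0.036 and 0.036 m and y of fresh0_mid in the frame of nest between -0.101 and 0.101 m and z of each of fresh0_mid, fresh1_mid, fresh2_mid, fresh3_mid in the frame of nest below 0.035 m and angle between each of fresh0_mid, fresh1_mid, fresh2_mid, fresh3_mid's own z axis and vertical below 0.12 rad and x of fresh1_mid in the frame of nest between -0.036 and 0.036 m and y of fresh1_mid in the frame of nest between -0.101 and 0.101 m and x of fresh2_mid in the frame of nest between -0.036 and 0.036 m and y of fresh2_mid in the frame of nest between -0.101 and 0.101 m and x of fresh3_mid in the frame of nest between -0.036 and 0.036 m and y of fresh3_mid in the frame of nest between -0.101 and 0.101 m and x of tested0_mid in the frame of out_tray between -0.068 and 0.068 m and y of tested0_mid in the frame of out_tray between -0.068 and 0.068 m and z of each of tested0_mid, tested1_mid, tested2_mid, tested3_mid in the frame of out_tray below 0.055 m and x of tested1_mid in the frame of out_tray between -0.068 and 0.068 m and y of tested1_mid in the frame of out_tray between -0.068 and 0.068 m and x of tested2_mid in the frame of out_tray between -0.068 and 0.068 m and y of tested2_mid in the frame of out_tray between -0.068 and 0.068 m and x of tested3_mid in the frame of out_tray between -0.068 and 0.068 m and y of tested3_mid in the frame of out_tray between -0.068 and 0.068 m and value of joint gate_fore below -0.19 rad and value of joint gate_side between -0.08 and 0.08 rad), for 0.2 s.
2. lever brought into the left lane of the gate (value of joint gate_side above 0.19 rad), for 0.05 s.
3. lever fully in the notch of the docked plug's colour (((horizontal distance between plug_blue and console below 0.18 m and value of joint gate_fore above 0.18 rad and value of joint gate_side above 0.19 rad) or (horizontal distance between plug_yellow and console below 0.18 m and value of joint gate_fore above 0.18 rad and value of joint gate_side below -0.19 rad))), for 0.2 s.
4. start button pressed fully down with the lever in that notch (((horizontal distance between plug_blue and console below 0.18 m and value of joint gate_fore above 0.18 rad and value of joint gate_side above 0.19 rad) or (horizontal distance between plug_yellow and console below 0.18 m and value of joint gate_fore above 0.18 rad and value of joint gate_side below -0.19 rad)) and value of joint start_btn above 0.0045 m), for 0.1 s.
5. lever back in park (value of joint gate_fore below -0.19 rad and value of joint gate_side between -0.08 and 0.08 rad), for 0.2 s.
At the end, for the whole second after the job is handed in: Every fresh module present sits flat on the floor of a nest bay (centre within 5 mm of its seated height, tilt under 0.12 rad), every tested module present is inside the out tray on its floor (not stacked), and the lever is in park (gate_fore below -0.19, gate_side within 0.08 rad of 0) (all of step 5 and x of fresh0_mid in the frame of nest between -0.036 and 0.036 m and y of fresh0_mid in the frame of nest between -0.101 and 0.101 m and z of each of fresh0_mid, fresh1_mid, fresh2_mid, fresh3_mid in the frame of nest below 0.035 m and angle between each of fresh0_mid, fresh1_mid, fresh2_mid, fresh3_mid's own z axis and vertical below 0.12 rad and x of fresh1_mid in the frame of nest between -0.036 and 0.036 m and y of fresh1_mid in the frame of nest between -0.101 and 0.101 m and x of fresh2_mid in the frame of nest between -0.036 and 0.036 m and y of fresh2_mid in the frame of nest between -0.101 and 0.101 m and x of fresh3_mid in the frame of nest between -0.036 and 0.036 m and y of fresh3_mid in the frame of nest between -0.101 and 0.101 m and x of tested0_mid in the frame of out_tray between -0.068 and 0.068 m and y of tested0_mid in the frame of out_tray between -0.068 and 0.068 m and z of each of tested0_mid, tested1_mid, tested2_mid, tested3_mid in the frame of out_tray below 0.055 m and x of tested1_mid in the frame of out_tray between -0.068 and 0.068 m and y of tested1_mid in the frame of out_tray between -0.068 and 0.068 m and x of tested2_mid in the frame of out_tray between -0.068 and 0.068 m and y of tested2_mid in the frame of out_tray between -0.068 and 0.068 m and x of tested3_mid in the frame of out_tray between -0.068 and 0.068 m and y of tested3_mid in the frame of out_tray between -0.068 and 0.068 m); the robot touches nothing.
It fails at once if lever put into the notch of the wrong colour ((horizontal distance between plug_blue and console below 0.18 m and value of joint gate_fore above 0.15 rad and value of joint gate_side below -0.15 rad) or (horizontal distance between plug_yellow and console below 0.18 m and value of joint each of gate_fore, gate_side above 0.15 rad)).
It fails at once if start button pressed with the lever not in the matching notch (value of joint start_btn above 0.004 m and not ((horizontal distance between plug_blue and console below 0.18 m and value of joint gate_fore above 0.18 rad and value of joint gate_side above 0.19 rad) or (horizontal distance between plug_yellow and console below 0.18 m and value of joint gate_fore above 0.18 rad and value of joint gate_side below -0.19 rad))).
It fails at once if a bystander shoved more than 4 cm (distance of any of tape, metal_can, driver, brick from where it was at the start of the episode above 0.04 m).
Of fresh0, fresh1, fresh2, fresh3 only 3 to 4 are there at a start; the rules pass over those that are not, and their reading is None.
Of tested0, tested1, tested2, tested3 only 2 to 3 are there at a start; the rules pass over those that are not, and their reading is None.
At some moment in a run one of fresh0, fresh1, fresh2, fresh3, tested0, tested1, tested2, tested3 may be knocked a few centimetres aside while the robot is not near it.
Once in a run the grip may slacken for a moment while it holds something.
It also fails if it takes over 208 s, if anything falls off the work surface, if the arm or the gripper's body presses on something with over 40 N, if the wrist force passes 120 N, or if a joint passes its speed limit or range.

### The arm

A 7-joint arm with a two-finger parallel gripper is mounted at the origin on the work surface. World frame = base frame: x ahead of the robot, y to its left, z up, the work surface at z = 0. Lengths are in m, angles in rad, forces in N, time in s.
With the tool pointing down it reaches from about 0.425 to 1.025 m from the base axis. Payload 9.4 kg.
Tool frame: the origin (TCP) lies at the very end of the fingers, on their centre line; the grasp point (between the pads) lies 19 mm behind it; z points along the fingers, x is the direction in which the jaws open and shut, and the axes are right-handed (so a half turn about z gives the same grasp; the last joint's range is limited). The gripper opens to 93 mm and grips with 3 to 60 N. Pads are 15 mm wide; open, the fingers measure 128 mm over their backs; the gripper's body (75 mm by 188 mm) begins 65 mm behind the grasp point.
Start: joints at [1.052, 0.599, -0.003, 1.599, 0.002, 0.943, -0.08], TCP at [0.31, -0.655, 0.192] pointing down, gripper open.
Joint ranges: [-2.57, 2.57], [-0.35, 1.97], [-1.29, 1.29], [0.11, 2.56], [-1.05, 4.19], [0.11, 1.86], [-2.63, 2.63]. Speed limits (rad/s): [2.22, 2.22, 3.01, 3.01, 3.14, 3.14, 3.14].

### API

Orientations are given as a unit quaternion [x, y, z, w].
In Python, from rig import r gives the robot as it stands. The module is installed in compiled form; this text tells all that it offers.
- The arm moves only by the tool send_rows, never from a script. Its argument "moves" is a list that holds one entry, the list of rows, each a list of 7 numbers: the shift along the tool's x, y, z in cm, then the turn, a rotation vector about the tool's x, y, z in rad, then the opening, from 0 (shut) to 1 (fully open). A call has 1 to 5 rows; each row shifts and turns the commanded pose from where the row before left it, along the tool's axes as they then stand; what a row does not reach is not made up. A row lasts 1/8 s, in which the tool goes at most 62.5 mm and 10.7 degrees, less where a joint would pass 70% of its speed; a pose out of reach is approached as far as the arm can. A call with a gripper value outside its range is refused whole. The fingers move at their own pace and stop on an object; the grip force is fixed at half the most. Time passes only in rows, so rows that do not move let the fingers close. It gives the time, the measured TCP pose, the force and the opening at its end, in the units of the state.
- r.observe(): the state, without advancing time (a new reading comes with each control period).
- r.snapshot(name): name is "scene" or "top" or "wrist"; returns (picture, depth): 384x512x3 uint8, red, green, blue; 384x512 float32, m along the optical axis (not along the pixel's ray), 0 where there is no reading.
- r.get_calibration(name): a dict with "intrinsics" (3x3 intrinsics, pixels), "rvec" (rotation vector, rad) and "tvec" (3), from world to camera coordinates, as OpenCV has them. Camera axes: x right, y down, z forward; pixel columns grow to the right and rows downward; lengths in m; the calibration is good to about 2 mm. A picture is of the moment at which its call begins: read the wrist's pose just before it. get_calibration takes no time and is no camera call; for the wrist camera it gives the pose at the moment of the call.
- r.finish_job(): hands the job in, once; it reports no verdict.
The state is a dict: "t": time; "qpos": joint angles; "qd": joint speeds; "joint_torque": joint torques, N m; "eef_pos": TCP position; "ee_rot": TCP orientation; "contact_force": force on the tool from outside, world axes, zero at the start; "ft_torque": the same for the moment, N m; "opening": finger opening in m.
Only numpy, scipy, OpenCV 4.12 (cv2) and the standard library are available. Lean on these libraries where they do the work, as an engineer would, in place of code of your own. Each camera call takes 0.05 s, during which the arm holds its last target. There are 200 camera calls.

## Working session

There is one attempt and no reset: what is moved stays moved. The work goes in short steps, Python scripts to look and compute and a tool call to move; the robot and the scene stay as the last step left them, time stands still between calls to the robot, and variables do not carry over. Pictures are saved under pics/ and viewed, about 12 in all and at most 16, crops included, and the job is handed in when it is done.

Besides the shell and the picture viewer there is one more tool, called after "Emit:" in YAML: its name, and indented under it one key for each argument. send_rows: Moves the arm, as the interface text tells. Its arguments: {"type":"object","properties":{"moves":{"type":"array","items":{"type":"array","items":{"type":"array","items":{"type":"number"}}}}},"required":["moves"]}

```bash
mkdir -p pics
cat > h.py <<'E'
import numpy as np, cv2
from scipy.spatial.transform import Rotation as R
from rig import r
def cal(n):
    c=r.get_calibration(n); K=np.array(c["intrinsics"]); M=cv2.Rodrigues(np.array(c["rvec"],float))[0]; return K,M,np.array(c["tvec"],float).ravel()
def snap(n):
    c=cal(n); im,d=r.snapshot(n); return im,d,c
def cloud(d,c):
    K,M,t=c; v,u=np.mgrid[:d.shape[0],:d.shape[1]]
    p=np.stack([(u-K[0,2])/K[0,0]*d,(v-K[1,2])/K[1,1]*d,d],-1)
    P=(p-t)@M; P[d<=0]=np.nan; return P
def save(n,im): cv2.imwrite("pics/"+n+".png",im[...,::-1])
def proj(p,c):
    K,M,t=c; q=(M@np.asarray(p,float)+t); q=K@q; return q[:2]/q[2]
def st():
    o=r.observe(); print("t",round(o["t"],2),"pos",np.round(o["eef_pos"],4),"q",np.round(o["ee_rot"],3),"F",np.round(o["contact_force"],1),"op",round(float(o["opening"]),4)); return o
E
python3 - <<'E'
from h import *
o=st(); print(R.from_quat(o["ee_rot"]).as_matrix().round(3))
for n in("scene","top"):
    im,d,c=snap(n); np.savez(n+".npz",im=im,d=d,K=c[0],M=c[1],t=c[2]); save(n+"0",im)
    print(n,(-c[1].T@c[2]).round(3),c[0][0,0])
E
```

```text
t 0.0 pos [ 0.3098 -0.6549  0.1912] q [ 0.845 -0.535 -0.001 -0.   ] F [ 0.6 -0.6  0.4] op 0.0927
[[ 0.428 -0.904 -0.001]
 [-0.904 -0.428  0.001]
 [-0.002  0.    -1.   ]]
scene [ 1.163 -1.137  0.885] 466.44736382272566
top [ 0.458 -0.04   1.505] 424.4072371485087
```

View pics/top0.png

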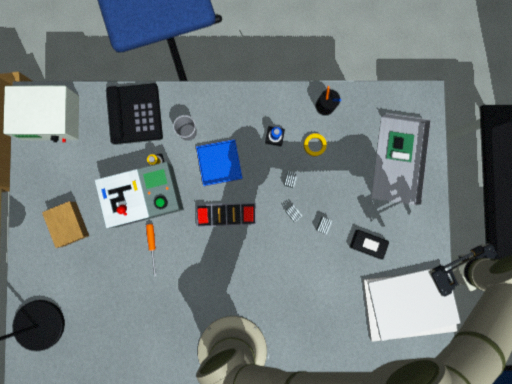

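View pics/scene0.png

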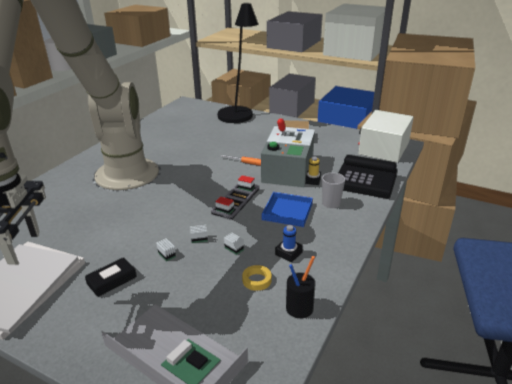

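Run:
```python
from h import *
z=np.load("top.npz"); im,d=z["im"],z["d"]; c=(z["K"],z["M"],z["t"]); P=cloud(d,c)
hsv=cv2.cvtColor(im,cv2.COLOR_RGB2HSV)
print("table z",np.nanmedian(P[240:300,120:180,2]))
def rect(name,m,roi):
    x0,y0,x1,y1=roi; mm=np.zeros(m.shape,bool); mm[y0:y1,x0:x1]=m[y0:y1,x0:x1]
    p=P[mm]; p=p[~np.isnan(p[:,0])]
    if len(p)<5: print(name,len(p));return
    b=cv2.minAreaRect((p[:,:2]*1000).astype(np.float32)); print(name,len(p),"ctr",np.round(b[0],1),"size",np.round(b[1],1),"ang",round(b[2],1),"z",np.nanpercentile(p[:,2],[5,50,95]).round(3), "mean",p[:,:2].mean(0).round(4))
Z=P[...,2]
rect("f0",Z>.025,(278,165,304,192)); rect("f1",Z>.025,(280,194,308,226)); rect("f2",Z>.025,(310,205,338,240))
red=(hsv[...,1]>150)&((hsv[...,0]<8)|(hsv[...,0]>172))
rect("tA",red,(192,200,216,230)); rect("tB",red,(236,200,262,230))
rect("nest",Z>.012,(188,200,262,230))
blue=(hsv[...,0]>100)&(hsv[...,0]<125)&(hsv[...,1]>150)
rect("tray",blue,(190,130,250,190)); rect("trayrim",blue&(Z>.018),(190,130,250,190))
rect("deck",(Z>.112)&(Z<.127),(85,150,185,235))
rect("knob",red,(100,190,135,225))
g=(hsv[...,0]>50)&(hsv[...,0]<75)&(hsv[...,1]>150)
rect("btn",g,(150,190,170,212))
rect("yplug",(hsv[...,0]>20)&(hsv[...,0]<32)&(hsv[...,1]>150),(142,148,166,168))
for n,roi in(("tape",(300,128,330,160)),("can",(170,110,200,142)),("brick",(345,225,392,262)),("rack",(260,120,288,150))): rect(n,Z>.008,roi)
rect("driver",(hsv[...,0]<18)&(hsv[...,1]>150)&(Z>0.005),(140,215,165,255))
a=im[140:245,85:345]; save("crop1",cv2.resize(a,None,fx=3,fy=3,interpolation=cv2.INTER_CUBIC))
```

```text
table z 0.00018779064969822072
f0 95 ctr [ 592.3 -207.9] size [32.5 49.9] ang 74.6 z [0.027 0.039 0.044] mean [ 0.5917 -0.2071]
f1 100 ctr [ 473.5 -215.3] size [49.3 33. ] ang 38.0 z [0.029 0.039 0.045] mean [ 0.4728 -0.2154]
f2 130 ctr [ 429.2 -322.1] size [33.8 49. ] ang 64.3 z [0.027 0.038 0.044] mean [ 0.4292 -0.3212]
tA 166 ctr [470.1  97.6] size [57.5 31.9] ang 4.9 z [0.01  0.05  0.056] mean [0.469  0.0967]
tB 170 ctr [474.3 -59.1] size [35.4 52.5] ang 89.3 z [0.007 0.049 0.054] mean [ 0.4738 -0.0588]
nest 750 ctr [470.6  18.9] size [ 77.9 208.1] ang 1.7 z [0.012 0.019 0.054] mean [0.4701 0.0196]
tray 1598 ctr [657.5  42.2] size [147.4 140.6] ang 10.3 z [-0.001  0.005  0.025] mean [0.6573 0.0428]
trayrim 178 ctr [654.5  42.1] size [141.1 139. ] ang 10.2 z [0.02  0.024 0.03 ] mean [0.6582 0.0399]
deck 3127 ctr [537.9 304.8] size [160.7 240.8] ang 14.1 z [0.116 0.12  0.125] mean [0.5402 0.3022]
knob 78 ctr [488.1 358.9] size [28.  64.4] ang 3.7 z [0.122 0.179 0.186] mean [0.4891 0.3386]
btn 77 ctr [514.2 227. ] size [29.4 29.4] ang 89.9 z [0.131 0.141 0.146] mean [0.5126 0.2254]
yplug 72 ctr [664.9 269.8] size [57.4 32.7] ang 51.3 z [0.018 0.088 0.095] mean [0.6587 0.2596]
tape 258 ctr [ 723.  -302.5] size [113.4  88.8] ang 3.2 z [0.011 0.021 0.027] mean [ 0.7147 -0.2967]
can 354 ctr [785.2 160.5] size [ 92.3 111.6] ang 84.5 z [0.009 0.068 0.103] mean [0.7728 0.158 ]
brick 735 ctr [ 363.1 -480.5] size [107.9 162.4] ang 3.9 z [0.023 0.034 0.04 ] mean [ 0.3629 -0.4769]
rack 311 ctr [ 751.7 -157.4] size [88.  91.3] ang 20.3 z [0.02  0.033 0.098] mean [ 0.7416 -0.1526]
driver 174 ctr [397.  280.9] size [87.1 23.7] ang 5.6 z [0.015 0.023 0.029] mean [0.3974 0.2795]
```

View pics/crop1.png

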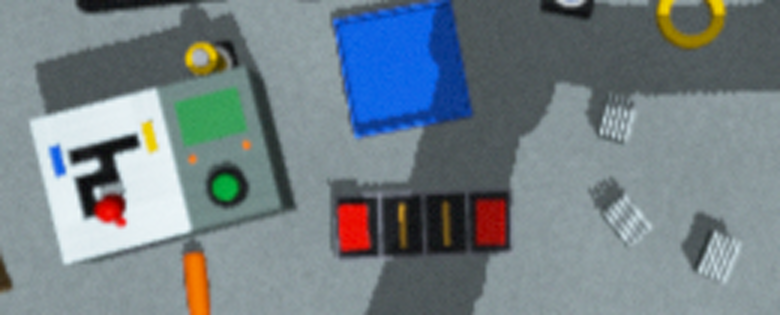

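```bash
cat >> h.py <<'E'
import json
def pose(yawdeg): # tool down, tool x at yaw
    a=np.radians(yawdeg); x=np.array([np.cos(a),np.sin(a),0]); z=np.array([0,0,-1.]); return np.stack([x,np.cross(z,x),z],1)
def plan(wps,start=None):
    """wp=(x,y,z,yaw,open,maxcm,holdrows); prints rows of rounded tool-frame steps"""
    o=st(); p=np.array(o["eef_pos"],float); M=R.from_quat(o["ee_rot"]).as_matrix(); rows=[]
    print("q",np.round(o["qpos"],2))
    for x,y,z,yaw,op,mx,hold in wps:
        b=np.degrees(np.arctan2(y,x)); yaw=(yaw-b+90)%180-90+b
        T=np.array([x,y,z]); G=pose(yaw)
        n=max(1,int(np.ceil(max(np.linalg.norm(T-p)*100/mx, np.linalg.norm(R.from_matrix(M.T@G).as_rotvec())/.18))))
        for k in range(n):
            s=np.round(M.T@(T-p)*100/(n-k),2); w=np.round(R.from_matrix(M.T@G).as_rotvec()/(n-k),3)
            if np.abs(w).max()<.004: w=w*0
            rows.append([*map(float,s),*map(float,w),op]); p=p+M@s/100; M=M@R.from_rotvec(w).as_matrix()
        rows+=[[0,0,0,0,0,0,op]]*hold
    for i in range(0,len(rows),5): print(json.dumps([[[int(v) if v==int(v) else v for v in q] for q in rows[i:i+5]]]).replace(" ",""))
E
python3 - <<'E'
from h import *
plan([(.429,-.322,.15,-25.7,1,6,0),(.429,-.322,.06,-25.7,1,6,1),(.429,-.322,.015,-25.7,1,2.5,1),(.429,-.322,.015,-25.7,0.3,2.5,3)])
E
```

```text
t 0.1 pos [ 0.3098 -0.655   0.1913] q [ 0.845 -0.535 -0.001 -0.   ] F [0.1 0.8 0.1] op 0.0926
q [ 1.05  0.6  -0.    1.6   0.    0.94 -0.08]
[[[-4.17,-4.17,0.69,0,0,-0.113,1],[-3.67,-4.61,0.7,0,0,-0.113,1],[-3.12,-5,0.69,0,0,-0.114,1],[-2.54,-5.32,0.7,0,0,-0.113,1],[-1.92,-5.57,0.69,0,0.001,-0.114,1]]]
[[[-1.28,-5.75,0.69,-0.001,0,-0.113,1],[0,0,4.5,0,0,0,1],[0.01,-0.01,4.5,0,0,0,1],[0,0,0,0,0,0,1],[0,0,2.25,0,0,0,1]]]
[[[0,0,2.25,0,0,0,1],[0,0,0,0,0,0,1],[0,0,0,0,0,0,0.3],[0,0,0,0,0,0,0.3],[0,0,0,0,0,0,0.3]]]
[[[0,0,0,0,0,0,0.3]]]
```

Emit:
send_rows:
  moves:
    - [[-4.2,-4.2,0.7,0,0,-0.11,1],[-3.7,-4.6,0.7,0,0,-0.11,1],[-3.1,-5,0.7,0,0,-0.11,1],[-2.5,-5.3,0.7,0,0,-0.11,1],[-1.9,-5.6,0.7,0,0,-0.12,1]]

```text
t: 0.72
eef_pos: [0.412, -0.3767, 0.1568]
ee_rot: [0.96, -0.279, -0.0, -0.0]
contact_force: [0.7, -0.1, -1.1]
opening: 0.0929
```

Emit:
send_rows:
  moves:
    - [[-1.3,-5.7,0.7,0,0,-0.12,1],[0,0,0,0,0,0,1],[0,0,0,0,0,0,1]]

```text
t: 1.1
eef_pos: [0.4312, -0.324, 0.1501]
ee_rot: [0.975, -0.223, -0.0, 0.0]
contact_force: [-0.4, 0.6, -0.2]
opening: 0.0933
```

```bash
sed -i 's/\*100\/(n-k),2)/*100\/(n-k),1)/; s/as_rotvec()\/(n-k),3)/as_rotvec()\/(n-k),2)/' h.py
cat >> h.py <<'E'
def rect(P,m,lbl=""):
    p=P[m]; p=p[~np.isnan(p[:,0])]
    if len(p)<20: print(lbl,"few",len(p)); return
    b=cv2.minAreaRect((p[:,:2]*1000).astype(np.float32)); a=b[2]+(90 if b[1][1]>b[1][0] else 0); a=(a+90)%180-90
    print(lbl,len(p),"ctr",np.round(b[0],1),"size",np.round(b[1],1),"longax",round(a,1),"zmed",np.median(p[:,2]).round(4)); return b[0][0]/1e3,b[0][1]/1e3,a
def blobs(P,zlo,zhi,minpx=200):
    m=((P[...,2]>zlo)&(P[...,2]<zhi)).astype(np.uint8); n,l=cv2.connectedComponents(m)
    for i in range(1,n):
        if (l==i).sum()>minpx: rect(P,l==i,"blob")
E
python3 - <<'E'
from h import *
o=st(); print(np.round(o["qpos"],2)); im,d,c=snap("wrist"); P=cloud(d,c); save("w1",im); blobs(P,.03,.048)
print("px",proj((.429,-.322,.04),c))
E
```

```text
t 1.1 pos [ 0.4312 -0.324   0.1501] q [ 0.975 -0.223 -0.     0.   ] F [-0.4  0.6 -0.2] op 0.0933
[ 0.69  0.44 -0.21  2.06  0.14  0.66 -0.06]
blob 299 ctr [ 590.7 -216. ] size [ 3.7 49.1] longax -15.3 zmed 0.039
blob 378 ctr [ 589.5 -223. ] size [ 3.8 50.7] longax -15.0 zmed 0.0401
blob 276 ctr [ 465.3 -205.6] size [50.   3.5] longax 38.0 zmed 0.0402
blob 259 ctr [ 469.8 -211.1] size [50.1  3.4] longax 38.1 zmed 0.0404
blob 241 ctr [ 474.2 -216.7] size [50.1  3.3] longax 38.1 zmed 0.0405
blob 225 ctr [ 478.6 -222.4] size [50.1  3.3] longax 38.0 zmed 0.0406
blob 210 ctr [ 482.9 -228.2] size [49.8  3.2] longax 38.1 zmed 0.0405
blob 234 ctr [ 435.9 -309.9] size [ 3.7 49.6] longax -23.5 zmed 0.0401
blob 238 ctr [ 432.8 -316.3] size [ 3.6 49.8] longax -23.8 zmed 0.0399
blob 241 ctr [ 430.  -322.9] size [ 3.7 49.6] longax -23.5 zmed 0.04
blob 511 ctr [ 425.8 -332.9] size [11.1 49.9] longax -23.5 zmed 0.0398
blob 396 ctr [ 383.8 -428.6] size [11.6 69.2] longax -26.2 zmed 0.0336
blob 1868 ctr [ 356.3 -496.7] size [53.  70.7] longax -24.2 zmed 0.0354
blob 532 ctr [ 209.1 -494.4] size [54.5 37.7] longax 11.6 zmed 0.0321
px [256.84133804 179.66645823]
```

View pics/w1.png

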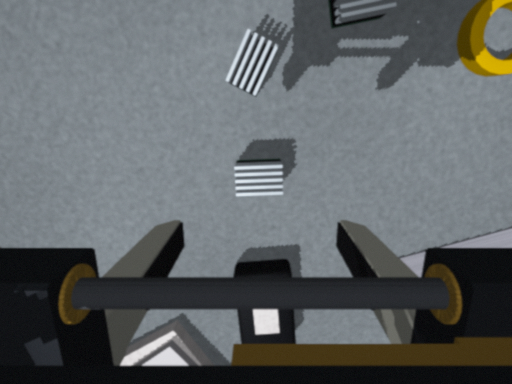

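Run:
```python
from h import *
plan([(.430,-.323,.06,-23.5,1,6,0),(.430,-.323,.015,-23.5,1,2.5,1),(.430,-.323,.015,-23.5,0.3,2.5,4)])
```

```text
t 1.15 pos [ 0.4309 -0.3247  0.1501] q [ 0.975 -0.224 -0.     0.   ] F [-0.1 -0.  -0.4] op 0.0931
q [ 0.69  0.44 -0.2   2.06  0.14  0.66 -0.06]
[[[-0.1,-0.1,4.5,0,0,-0.02,1],[-0.1,0,4.5,0,0,-0.02,1],[0,0,2.3,0,0,0,1],[0,0,2.2,0,0,0,1],[0,0,0,0,0,0,1]]]
[[[0,0,0,0,0,0,0.3],[0,0,0,0,0,0,0.3],[0,0,0,0,0,0,0.3],[0,0,0,0,0,0,0.3],[0,0,0,0,0,0,0.3]]]
```

Emit:
send_rows:
  moves:
    - [[-0.1,-0.1,4.5,0,0,-0.02,1],[-0.1,0,4.5,0,0,-0.02,1],[0,0,2.3,0,0,0,1],[0,0,2.2,0,0,0,1],[0,0,0,0,0,0,1]]

```text
t: 1.78
eef_pos: [0.4286, -0.3227, 0.0138]
ee_rot: [0.979, -0.204, -0.001, -0.0]
contact_force: [-0.7, -0.1, 0.3]
opening: 0.093
```

Emit:
send_rows:
  moves:
    - [[0,0,0,0,0,0,0.3],[0,0,0,0,0,0,0.3],[0,0,0,0,0,0,0.3],[0,0,0,0,0,0,0.3],[0,0,0,0,0,0,0.3]]

```text
t: 2.4
eef_pos: [0.4301, -0.3217, 0.0153]
ee_rot: [0.979, -0.203, 0.0, 0.0]
contact_force: [0.2, 0.7, -0.8]
opening: 0.0474
```

Run:
```python
from h import *
plan([(.430,-.323,.12,-23.5,.3,3,0),(.4698,.0444,.12,1.7,.3,5,2),(.4698,.0444,.06,1.7,.3,3,1)])
```

```text
t 2.4 pos [ 0.4301 -0.3217  0.0153] q [ 0.979 -0.203  0.     0.   ] F [ 0.2  0.7 -0.8] op 0.0474
q [ 0.63  0.65 -0.14  2.16  0.24  0.35 -0.11]
[[[0,0,-2.6,0,0,0,0.3],[0,0,-2.6,0,0,0,0.3],[0,0.1,-2.6,0,0,0,0.3],[0,0,-2.7,0,0,0,0.3],[-1.4,-4.4,0,0,0,-0.05,0.3]]]
[[[-1.1,-4.5,0,0,0,-0.06,0.3],[-0.9,-4.5,0,0,0,-0.05,0.3],[-0.6,-4.6,0,0,0,-0.06,0.3],[-0.4,-4.6,0,0,0,-0.05,0.3],[-0.1,-4.6,0,0,0,-0.06,0.3]]]
[[[0.1,-4.6,0,0,0,-0.05,0.3],[0.4,-4.6,0,0,0,-0.06,0.3],[0,0,0,0,0,0,0.3],[0,0,0,0,0,0,0.3],[0,0,2,0,0,0,0.3]]]
[[[0,0,2,0,0,0,0.3],[0,0,2,0,0,0,0.3],[0,0,0,0,0,0,0.3]]]
```

Emit:
send_rows:
  moves:
    - [[0,0,-2.6,0,0,0,0.3],[0,0,-2.6,0,0,0,0.3],[0,0,-2.6,0,0,0,0.3],[0,0,-2.7,0,0,0,0.3],[-1.4,-4.4,0,0,0,-0.05,0.3]]

```text
t: 3.02
eef_pos: [0.4355, -0.2787, 0.1219]
ee_rot: [0.984, -0.181, 0.002, 0.001]
contact_force: [0.4, 1.4, -0.4]
opening: 0.0279
```

Emit:
send_rows:
  moves:
    - [[-1.1,-4.5,0,0,0,-0.06,0.3],[-0.9,-4.5,0,0,0,-0.05,0.3],[-0.6,-4.6,0,0,0,-0.06,0.3],[-0.4,-4.6,0,0,0,-0.05,0.3],[-0.1,-4.6,0,0,0,-0.06,0.3]]

```text
t: 3.65
eef_pos: [0.4605, -0.0449, 0.1202]
ee_rot: [0.999, -0.039, 0.0, 0.0]
contact_force: [0.2, 1.0, -0.1]
opening: 0.0282
```

Emit:
send_rows:
  moves:
    - [[0.1,-4.6,0,0,0,-0.05,0.3],[0.4,-4.6,0,0,0,-0.06,0.3],[0,0,0,0,0,0,0.3],[0,0,0,0,0,0,0.3],[0,0,2,0,0,0,0.3]]

```text
t: 4.28
eef_pos: [0.471, 0.0437, 0.1007]
ee_rot: [1.0, 0.014, 0.001, 0.0]
contact_force: [0.8, -0.9, -0.3]
opening: 0.0276
```

Emit:
send_rows:
  moves:
    - [[0,0,2,0,0,0,0.3],[0,0,2,0,0,0,0.3],[0,0,0,0,0,0,0.3]]

```text
t: 4.65
eef_pos: [0.4694, 0.0436, 0.0592]
ee_rot: [1.0, 0.014, -0.001, 0.001]
contact_force: [0.2, 1.3, -0.4]
opening: 0.0273
```

Run:
```python
from h import *
plan([(.4698,.0444,.026,1.7,.3,1.5,1),(.4698,.0444,.0255,1.7,.75,1.5,2),(.4698,.0444,.12,1.7,1,4,0),(.474,-.2165,.12,38,1,5,0),(.474,-.2165,.06,38,1,4,1)])
im,d,c=snap("wrist"); P=cloud(d,c); save("w2",im)
```

```text
t 4.65 pos [0.4694 0.0436 0.0592] q [ 1.     0.014 -0.001  0.001] F [ 0.2  1.3 -0.4] op 0.0273
q [-0.05  0.53 -0.23  2.27  0.33  0.37 -0.53]
[[[0,0,1.1,0,0,0,0.3],[0,0,1.1,0,0,0,0.3],[0.1,-0.1,1.1,0,0,0,0.3],[0,0,0,0,0,0,0.3],[0,0,0.1,0,0,0,0.75]]]
[[[0,0,0,0,0,0,0.75],[0,0,0,0,0,0,0.75],[0,0,-3.2,0,0,0,1],[0,0,-3.1,0,0,0,1],[-0.1,0,-3.2,0,0,0,1]]]
[[[-0.1,4.4,0,0,0,-0.11,1],[-0.5,4.3,0,0,0,-0.1,1],[-1,4.2,0,0,0,-0.11,1],[-1.4,4.1,0,0,0,-0.1,1],[-1.8,4,0,0,0,-0.11,1]]]
[[[-2.2,3.7,0,0,0,-0.1,1],[0,0,3,0,0,0,1],[0,0,3,0,0,0,1],[0,0,0,0,0,0,1]]]
```

View pics/w2.png

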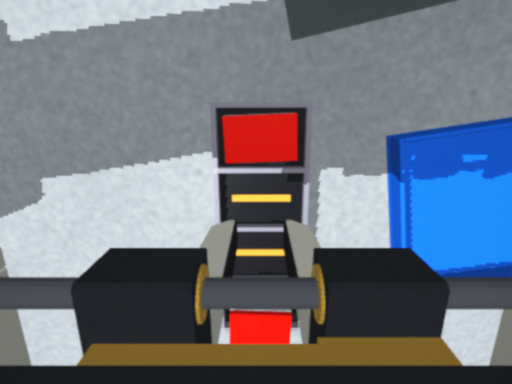

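Run:
```python
from h import *
im,d,c=snap("top"); P=cloud(d,c); Z=P[...,2]
blobs(P,.026,.048,40); save("t2",cv2.resize(im[140:260,180:360],None,fx=4,fy=4,interpolation=cv2.INTER_CUBIC))
```

```text
blob 2158 ctr [829.1 339.1] size [200.6 179. ] longax 5.9 zmed 0.0354
blob 149 ctr [806.3 544.3] size [ 49.5 173.2] longax -18.2 zmed 0.0362
blob 312 ctr [ 683.3 -664.9] size [338.1 143.1] longax 19.5 zmed 0.038
blob 42 ctr [779.3 162.6] size [30.2 58.6] longax -55.2 zmed 0.0368
blob 149 ctr [ 746.7 -155. ] size [59.  61.3] longax -9.7 zmed 0.031
blob 95 ctr [ 592.2 -207.5] size [32.5 49.8] longax -15.6 zmed 0.0389
blob 212 ctr [529.6 374. ] size [80.4 79.6] longax 14.1 zmed 0.0443
blob 90 ctr [460.5 521.9] size [127.8   7.4] longax 19.9 zmed 0.0362
blob 96 ctr [ 473.3 -215.4] size [49.7 32.5] longax 37.5 zmed 0.0386
blob 116 ctr [ 429.5 -321.9] size [33.  49.4] longax -23.5 zmed 0.0384
blob 689 ctr [ 362.  -480.1] size [120.2  69.7] longax 69.0 zmed 0.0346
blob 4621 ctr [ 157.9 -627.5] size [210.  286.1] longax -78.9 zmed 0.0319
blob 262 ctr [143.  643.8] size [154.1  72.8] longax 73.2 zmed 0.0279
blob 50 ctr [109.  716.3] size [47.5 33. ] longax 89.3 zmed 0.0275
blob 265 ctr [ 63.8 671.6] size [110.1  94.3] longax 26.6 zmed 0.028
blob 58 ctr [ 90.5 611.6] size [64.7 32.2] longax 68.2 zmed 0.0276
```

View pics/t2.png

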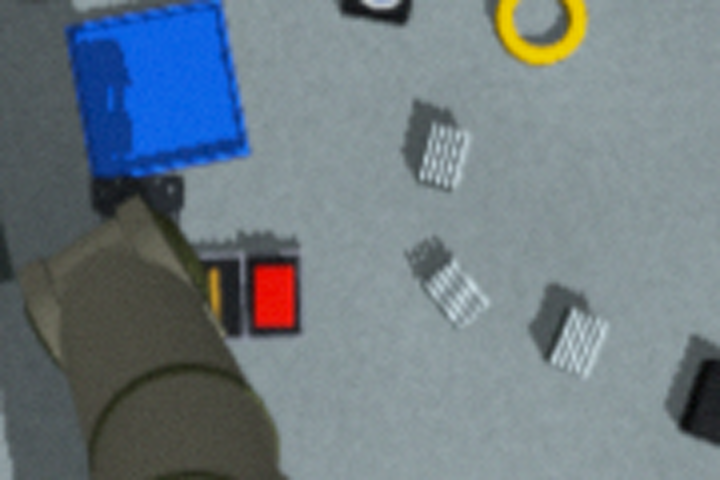

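Run:
```python
from h import *
plan([(.4698,.0444,.12,1.7,1,4,0),(.474,-.216,.12,38,1,5,0),(.474,-.216,.05,38,1,4,1),(.474,-.216,.012,38,1,2,1)])
```

```text
t 4.75 pos [0.4703 0.0443 0.0604] q [ 1.     0.015 -0.     0.   ] F [ 0.3  0.4 -0.5] op 0.0278
q [-0.04  0.53 -0.24  2.27  0.33  0.37 -0.53]
[[[0,0,-3,0,0,0,1],[-0.1,0,-3,0,0,0,1],[-0.1,4.3,0,0,0,-0.11,1],[-0.5,4.3,0,0,0,-0.1,1],[-0.9,4.2,0,0,0,-0.11,1]]]
[[[-1.4,4.1,0,0,0,-0.1,1],[-1.8,4,0,0,0,-0.11,1],[-2.3,3.7,0.1,0,0,-0.1,1],[0,0,3.5,0,0,0,1],[0,0,3.5,0,0,0,1]]]
[[[0,0,0,0,0,0,1],[0,0,1.9,0,0,0,1],[0,0,1.9,0,0,0,1],[0,0,0,0,0,0,1]]]
```

Emit:
send_rows:
  moves:
    - [[0,0,-3,0,0,0,1],[-0.1,0,-3,0,0,0,1],[-0.1,4.3,0,0,0,-0.11,1],[-0.5,4.3,0,0,0,-0.1,1],[-0.9,4.2,0,0,0,-0.11,1]]

```text
t: 5.38
eef_pos: [0.4723, -0.0859, 0.1214]
ee_rot: [0.984, 0.176, 0.001, 0.001]
contact_force: [0.4, -0.7, -0.7]
opening: 0.0737
```

Emit:
send_rows:
  moves:
    - [[-1.4,4.1,0,0,0,-0.1,1],[-1.8,4,0,0,0,-0.11,1],[-2.3,3.7,0.1,0,0,-0.1,1],[0,0,3.5,0,0,0,1],[0,0,3.5,0,0,0,1]]

```text
t: 6.0
eef_pos: [0.4745, -0.217, 0.0496]
ee_rot: [0.947, 0.323, 0.001, 0.001]
contact_force: [-0.0, 0.5, 0.2]
opening: 0.0929
```

Emit:
send_rows:
  moves:
    - [[0,0,0,0,0,0,1],[0,0,1.9,0,0,0,1],[0,0,1.9,0,0,0,1],[0,0,0,0,0,0,1]]

```text
t: 6.5
eef_pos: [0.4747, -0.2149, 0.012]
ee_rot: [0.946, 0.325, -0.0, 0.0]
contact_force: [0.2, 0.7, -0.3]
opening: 0.093
```

Emit:
send_rows:
  moves:
    - [[0,0,0,0,0,0,0.1],[0,0,0,0,0,0,0.1],[0,0,0,0,0,0,0.1],[0,0,0,0,0,0,0.1],[0,0,0,0,0,0,0.1]]

```text
t: 7.12
eef_pos: [0.4744, -0.2149, 0.0112]
ee_rot: [0.946, 0.324, -0.0, 0.0]
contact_force: [-0.7, -0.2, 3.4]
opening: 0.0495
```

Emit:
send_rows:
  moves:
    - [[0,0,0,0,0,0,0.1],[0,0,0,0,0,0,0.1]]

```text
t: 7.38
eef_pos: [0.4744, -0.2148, 0.0111]
ee_rot: [0.946, 0.324, -0.0, 0.0]
contact_force: [-0.2, -0.2, 3.9]
opening: 0.0488
```

Emit:
send_rows:
  moves:
    - [[0,0,0,0,0,0,0.1],[0,0,-1,0,0,0,0.1],[0,0,-1,0,0,0,0.1]]

```text
t: 7.75
eef_pos: [0.4745, -0.2146, 0.0317]
ee_rot: [0.946, 0.325, -0.0, -0.0]
contact_force: [-0.5, 0.0, -1.3]
opening: 0.0488
```

Run:
```python
from h import *
plan([(.474,-.216,.11,38,.1,4,0),(.4714,-.0066,.11,1.7,.1,4.5,2),(.4714,-.0066,.05,1.7,.1,3,1),(.4714,-.0066,.0245,1.7,.1,1,2)])
```

```text
t 7.75 pos [ 0.4745 -0.2146  0.0317] q [ 0.946  0.325 -0.    -0.   ] F [-0.5  0.  -1.3] op 0.0488
q [ 0.58  0.63 -0.39  2.17  0.56  0.43  0.41]
[[[-0.1,0,-3.9,0,0,0,0.1],[0,0.1,-3.9,0,0,0,0.1],[2.5,-3.3,0,0,0,0.13,0.1],[2.1,-3.7,0,0,0,0.13,0.1],[1.6,-3.9,0,0,0,0.12,0.1]]]
[[[1.1,-4,0,0,0,0.13,0.1],[0.6,-4.1,0,0,0,0.12,0.1],[0,0,0,0,0,0,0.1],[0,0,0,0,0,0,0.1],[0,0,3,0,0,0,0.1]]]
[[[0,0,3,0,0,0,0.1],[0,0,0,0,0,0,0.1],[0,0,0.8,0,0,0,0.1],[0,0,0.9,0,0,0,0.1],[0,0,0.8,0,0,0,0.1]]]
[[[0,0,0,0,0,0,0.1],[0,0,0,0,0,0,0.1]]]
```

Emit:
send_rows:
  moves:
    - [[0,0,-3.9,0,0,0,0.1],[0,0,-3.9,0,0,0,0.1],[2.5,-3.3,0,0,0,0.13,0.1],[2.1,-3.7,0,0,0,0.13,0.1],[1.6,-3.9,0,0,0,0.12,0.1]]

```text
t: 8.38
eef_pos: [0.4729, -0.0877, 0.11]
ee_rot: [0.99, 0.138, 0.001, 0.0]
contact_force: [0.9, 0.2, -0.6]
opening: 0.049
```

Emit:
send_rows:
  moves:
    - [[1.1,-4,0,0,0,0.13,0.1],[0.6,-4.1,0,0,0,0.12,0.1],[0,0,0,0,0,0,0.1],[0,0,0,0,0,0,0.1],[0,0,3,0,0,0,0.1]]

```text
t: 9.0
eef_pos: [0.4736, -0.0073, 0.0803]
ee_rot: [1.0, 0.015, 0.002, 0.0]
contact_force: [0.8, -0.1, -2.3]
opening: 0.0487
```

Emit:
send_rows:
  moves:
    - [[0,0,3,0,0,0,0.1],[0,0,0,0,0,0,0.1],[0,0,0,0,0,0,0.1]]

```text
t: 9.38
eef_pos: [0.4723, -0.0066, 0.0497]
ee_rot: [1.0, 0.015, 0.0, 0.0]
contact_force: [-0.2, -0.0, -0.8]
opening: 0.0489
```

Run:
```python
from h import *
plan([(.4714,-.0066,.0245,1.7,.1,1,2),(.4714,-.0066,.0245,1.7,.75,1,2),(.4714,-.0066,.11,1.7,1,4,0),(.43,-.3225,.11,-23.5,1,5,0),(.43,-.3225,.05,-23.5,1,4,1),(.43,-.3225,.012,-23.5,1,2,1)])
im,d,c=snap("wrist"); P=cloud(d,c); save("w3",im)
```

```text
t 9.38 pos [ 0.4723 -0.0066  0.0497] q [1.    0.015 0.    0.   ] F [-0.2 -0.  -0.8] op 0.0489
q [ 0.06  0.55 -0.23  2.28  0.36  0.34 -0.45]
[[[0,0,0.8,0,0,0,0.1],[0,0,0.9,0,0,0,0.1],[-0.1,0,0.8,0,0,0,0.1],[0,0,0,0,0,0,0.1],[0,0,0,0,0,0,0.1]]]
[[[0,0,0,0,0,0,0.75],[0,0,0,0,0,0,0.75],[0,0,0,0,0,0,0.75],[0,0,-2.8,0,0,0,1],[0,0,-2.9,0,0,0,1]]]
[[[0,0,-2.8,0,0,0,1],[-0.7,4.5,0,0,0,0.06,1],[-0.5,4.5,0,0,0,0.06,1],[-0.2,4.6,0,0,0,0.06,1],[0.1,4.5,0,0,0,0.07,1]]]
[[[0.4,4.5,0,0,0,0.06,1],[0.7,4.5,0,0,0,0.07,1],[1,4.5,0,0,0,0.06,1],[0,0,3,0,0,0,1],[0,0,3,0,0,0,1]]]
[[[0,0,0,0,0,0,1],[0,0,1.9,0,0,0,1],[0,0,1.9,0,0,0,1],[0,0,0,0,0,0,1]]]
```

View pics/w3.png

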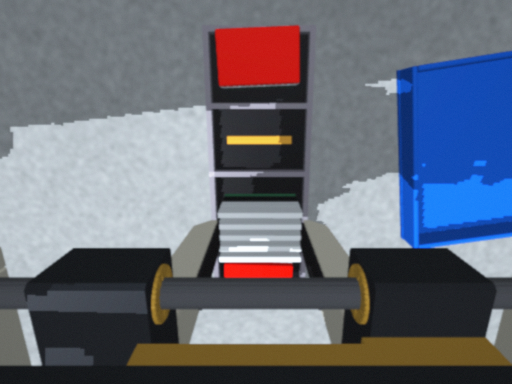

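Emit:
send_rows:
  moves:
    - [[0,0,0.8,0,0,0,0.1],[0,0,0.9,0,0,0,0.1],[-0.1,0,0.8,0,0,0,0.1],[0,0,0,0,0,0,0.1],[0,0,0,0,0,0,0.1]]

```text
t: 10.05
eef_pos: [0.471, -0.0057, 0.024]
ee_rot: [1.0, 0.016, -0.0, 0.0]
contact_force: [0.1, -0.5, -0.2]
opening: 0.0489
```

Emit:
send_rows:
  moves:
    - [[0,0,0,0,0,0,0.75],[0,0,0,0,0,0,0.75],[0,0,0,0,0,0,0.75],[0,0,-2.8,0,0,0,1],[0,0,-2.9,0,0,0,1]]

```text
t: 10.68
eef_pos: [0.4707, -0.0057, 0.0816]
ee_rot: [1.0, 0.016, -0.001, 0.0]
contact_force: [0.2, 0.8, 1.2]
opening: 0.0854
```

Emit:
send_rows:
  moves:
    - [[0,0,-2.8,0,0,0,1],[-0.7,4.5,0,0,0,0.06,1],[-0.5,4.5,0,0,0,0.06,1],[-0.2,4.6,0,0,0,0.06,1],[0.1,4.5,0,0,0,0.07,1]]

```text
t: 11.3
eef_pos: [0.4471, -0.1876, 0.1093]
ee_rot: [0.994, -0.11, 0.0, 0.0]
contact_force: [0.4, -0.2, -0.4]
opening: 0.0933
```

Emit:
send_rows:
  moves:
    - [[0.4,4.5,0,0,0,0.06,1],[0.7,4.5,0,0,0,0.07,1],[1,4.5,0,0,0,0.06,1],[0,0,0,0,0,0,1],[0,0,3,0,0,0,1]]

```text
t: 11.92
eef_pos: [0.4309, -0.3224, 0.0803]
ee_rot: [0.979, -0.203, 0.002, 0.001]
contact_force: [0.2, -0.2, -0.7]
opening: 0.093
```

Run:
```python
from h import *
im,d,c=snap("top"); P=cloud(d,c); blobs(P[160:260,270:360],.026,.048,40)
rect(P[200:230,188:262],(P[200:230,188:262,2]>.012),"nest")
blobs(P[200:230,188:262],.035,.065,15)
plan([(.43,-.3225,.05,-23.5,1,4,1),(.43,-.3225,.011,-23.5,1,2,1)])
```

```text
blob 92 ctr [ 592.2 -207.6] size [32.  50.3] longax -15.1 zmed 0.0386
blob 56 ctr [ 431.7 -313.5] size [15.4 46.7] longax -23.7 zmed 0.0374
nest 848 ctr [470.5  18.9] size [ 77.7 207.7] longax -88.2 zmed 0.0235
blob 135 ctr [472.  -58.6] size [27.5 47.9] longax -0.5 zmed 0.05
blob 139 ctr [467.4  97.9] size [48.8 32.3] longax 3.4 zmed 0.05
blob few 16
blob few 16
t 11.97 pos [ 0.4291 -0.3205  0.0762] q [ 0.979 -0.203 -0.001 -0.001] F [-1.4  0.5 -2.7] op 0.0927
q [ 0.69  0.55 -0.21  2.12  0.23  0.49 -0.11]
[[[0.2,0.1,2.6,0,0,0,1],[0,0,0,0,0,0,1],[0,0,2,0,0,0,1],[0,0.1,1.9,0,0,0,1],[0,0,0,0,0,0,1]]]
```

Emit:
send_rows:
  moves:
    - [[0.1,0.2,2.6,0,0,0,1],[0,0,0,0,0,0,1],[0,0,2,0,0,0,1],[0,0,1.9,0,0,0,1],[0,0,0,0,0,0,1]]

```text
t: 12.6
eef_pos: [0.4299, -0.3232, 0.0142]
ee_rot: [0.979, -0.203, -0.001, -0.0]
contact_force: [1.0, -0.0, 0.1]
opening: 0.093
```

Emit:
send_rows:
  moves:
    - [[0,0,0,0,0,0,0.1],[0,0,0,0,0,0,0.1],[0,0,0,0,0,0,0.1],[0,0,0,0,0,0,0.1],[0,0,0,0,0,0,0.1]]

```text
t: 13.22
eef_pos: [0.43, -0.3241, 0.0142]
ee_rot: [0.979, -0.203, 0.0, 0.0]
contact_force: [-0.4, -0.4, -0.2]
opening: 0.0477
```

Emit:
send_rows:
  moves:
    - [[0,0,0,0,0,0,0.1],[0,0,0,0,0,0,0.1],[0,0,0,0,0,0,0.1],[0,0,-2,0,0,0,0.1]]

```text
t: 13.72
eef_pos: [0.4294, -0.3235, 0.0333]
ee_rot: [0.979, -0.203, -0.001, -0.0]
contact_force: [0.1, -0.2, -0.2]
opening: 0.0105
```

Run:
```python
from h import *
plan([(.430,-.3225,.11,-23.5,.1,4,0),(.4698,.0444,.11,1.7,.1,5,2),(.4698,.0444,.05,1.7,.1,3,1)])
```

```text
t 13.72 pos [ 0.4294 -0.3235  0.0333] q [ 0.979 -0.203 -0.001 -0.   ] F [ 0.1 -0.2 -0.2] op 0.0105
q [ 0.66  0.62 -0.18  2.14  0.27  0.4  -0.14]
[[[0,-0.1,-3.8,0,0,0,0.1],[0,0,-3.9,0,0,0,0.1],[-1.4,-4.4,0,0,0,-0.05,0.1],[-1.1,-4.5,0,0,0,-0.06,0.1],[-0.9,-4.5,0,0,0,-0.05,0.1]]]
[[[-0.6,-4.6,0,0,0,-0.06,0.1],[-0.4,-4.6,0,0,0,-0.05,0.1],[-0.1,-4.6,0,0,0,-0.06,0.1],[0.1,-4.6,0,0,0,-0.05,0.1],[0.4,-4.6,0.1,0,0,-0.06,0.1]]]
[[[0,0,0,0,0,0,0.1],[0,0,0,0,0,0,0.1],[0,0,3,0,0,0,0.1],[0,0,3,0,0,0,0.1],[0,0,0,0,0,0,0.1]]]
```

Emit:
send_rows:
  moves:
    - [[0,0,-3.8,0,0,0,1],[0,0,-3.9,0,0,0,1],[0,0,0,0,0,0,1],[0,0,0,0,0,0,1]]

```text
t: 14.22
eef_pos: [0.4297, -0.324, 0.1108]
ee_rot: [0.979, -0.203, -0.0, 0.0]
contact_force: [-0.0, 0.4, 0.3]
opening: 0.0463
```

Run:
```python
from h import *
st(); im,d,c=snap("wrist"); P=cloud(d,c); save("w4",im); blobs(P,.03,.048)
M=c[1];print("cam",(-M.T@c[2]).round(4)); print(proj((.43,-.323,.04),c))
```

```text
t 14.22 pos [ 0.4297 -0.324   0.1108] q [ 0.979 -0.203 -0.     0.   ] F [-0.   0.4  0.3] op 0.0463
blob 326 ctr [ 589.2 -223.1] size [ 3.9 50.4] longax -15.9 zmed 0.0384
blob 323 ctr [ 436.  -309.9] size [ 3.6 49.7] longax -23.6 zmed 0.0402
blob 308 ctr [ 433.1 -316.2] size [ 3.2 49.7] longax -23.8 zmed 0.0396
blob 330 ctr [ 430.1 -323. ] size [ 3.8 49.6] longax -23.8 zmed 0.04
blob 319 ctr [ 427.4 -329.3] size [ 3.4 49.5] longax -23.8 zmed 0.0396
blob 371 ctr [ 424.2 -336.2] size [ 4.1 50. ] longax -23.5 zmed 0.0399
blob 2129 ctr [ 368.5 -466.7] size [46.1 70. ] longax -22.4 zmed 0.0354
cam [ 0.4595 -0.256   0.3039]
[259.37749501 189.46737036]
```

View pics/w4.png

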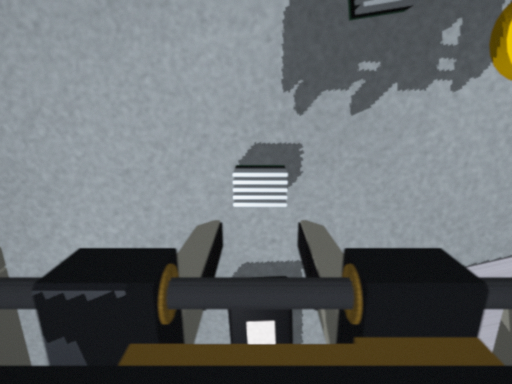

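Run:
```python
from h import *
o=st(); c=cal("wrist"); p=np.array(o["eef_pos"]);M=R.from_quat(o["ee_rot"]).as_matrix()
print(proj(p,c), proj(p+M[:,0]*o["opening"]/2,c),proj(p-M[:,0]*o["opening"]/2,c), proj([p[0],p[1],.04],c))
print(c[1].round(3)); print((M.T@(-c[1].T@c[2]-p)).round(4))
for z in(.11,.06,.04): print(z,proj([p[0],p[1],z],c))
im,d,_=snap("wrist"); P=cloud(d,c)
for uv in((225,228),(305,228),(215,235),(308,235)): print(uv,(M.T@(P[uv[1],uv[0]]-p)).round(4))
```

```text
t 14.28 pos [ 0.4295 -0.3238  0.1103] q [ 0.979 -0.203 -0.001 -0.   ] F [ 0.9  0.6 -0.3] op 0.0502
[259.43343871 218.07513434] [295.4696403  218.01981896] [223.39485242 218.13045339] [259.57802661 190.70753406]
[[ 0.917 -0.399 -0.001]
 [-0.384 -0.884  0.266]
 [-0.107 -0.244 -0.964]]
[ 0.0002 -0.0742 -0.1932]
0.11 [259.43428598 217.914764  ]
0.06 [259.54473663 197.00866229]
0.04 [259.57802661 190.70753406]
(225, 228) [-0.0381  0.0536  0.1093]
(305, 228) [ 0.0263 -0.0073 -0.035 ]
(215, 235) [-0.025  -0.005  -0.0394]
(308, 235) [ 0.0265 -0.0071 -0.0442]
```

Emit:
send_rows:
  moves:
    - [[0,0,3.5,0,0,0,1],[0,0,3.5,0,0,0,1],[0,0,0,0,0,0,1],[0,0,2,0,0,0,1],[0,-0.1,1.3,0,0,0,1]]

```text
t: 14.95
eef_pos: [0.4305, -0.3232, 0.0081]
ee_rot: [0.979, -0.203, -0.0, 0.0]
contact_force: [0.8, -0.4, -0.3]
opening: 0.0927
```

Emit:
send_rows:
  moves:
    - [[0,0,0,0,0,0,1],[0,0,0,0,0,0,0.1],[0,0,0,0,0,0,0.1],[0,0,0,0,0,0,0.1],[0,0,0,0,0,0,0.1]]

```text
t: 15.58
eef_pos: [0.4305, -0.3232, 0.0084]
ee_rot: [0.979, -0.203, 0.0, 0.0]
contact_force: [-0.8, 0.6, 0.6]
opening: 0.0575
```

Emit:
send_rows:
  moves:
    - [[0,0,0,0,0,0,0.1],[0,0,0,0,0,0,0.1]]

```text
t: 15.82
eef_pos: [0.4305, -0.3232, 0.0082]
ee_rot: [0.979, -0.203, 0.0, 0.0]
contact_force: [-0.8, -0.7, 3.3]
opening: 0.0498
```

Run:
```python
from h import *
st(); im,d,c=snap("wrist"); save("w5",im)
```

```text
t 15.82 pos [ 0.4305 -0.3232  0.0082] q [ 0.979 -0.203  0.     0.   ] F [-0.8 -0.7  3.3] op 0.0498
```

View pics/w5.png

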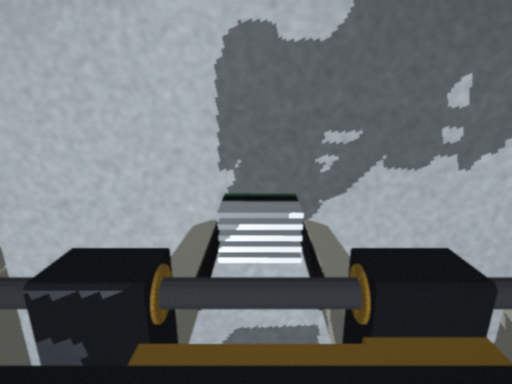

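Run:
```python
from h import *
plan([(.430,-.323,.03,-23.5,.1,1.5,0),(.430,-.323,.11,-23.5,.1,4,0),(.4698,.0444,.11,1.7,.1,5,2),(.4698,.0444,.05,1.7,.1,3,2)])
```

```text
t 15.88 pos [ 0.4304 -0.3232  0.0082] q [ 0.979 -0.203  0.     0.   ] F [-0.4  0.   2.7] op 0.0493
q [ 0.65  0.66 -0.16  2.16  0.29  0.34 -0.16]
[[[0,0,-1.1,0,0,0,0.1],[0,0,-1.1,0,0,0,0.1],[0,0,-4,0,0,0,0.1],[0,0,-4,0,0,0,0.1],[-1.4,-4.4,0,0,0,-0.05,0.1]]]
[[[-1.1,-4.5,0,0,0,-0.06,0.1],[-0.9,-4.5,0,0,0,-0.05,0.1],[-0.7,-4.6,0,0,0,-0.06,0.1],[-0.4,-4.6,0,0,0,-0.05,0.1],[-0.1,-4.6,0,0,0,-0.06,0.1]]]
[[[0.1,-4.6,0,0,0,-0.05,0.1],[0.4,-4.6,0,0,0,-0.06,0.1],[0,0,0,0,0,0,0.1],[0,0,0,0,0,0,0.1],[0,0,2,0,0,0,0.1]]]
[[[0,0,2,0,0,0,0.1],[0,0,2,0,0,0,0.1],[0,0,0,0,0,0,0.1],[0,0,0,0,0,0,0.1]]]
```

Emit:
send_rows:
  moves:
    - [[0,0,-1.1,0,0,0,0.1],[0,0,-1.1,0,0,0,0.1],[0,0,-4,0,0,0,0.1],[0,0,-4,0,0,0,0.1],[-1.4,-4.4,0,0,0,-0.05,0.1]]

```text
t: 16.5
eef_pos: [0.4363, -0.2806, 0.1135]
ee_rot: [0.983, -0.181, 0.003, 0.002]
contact_force: [0.6, 1.1, -1.8]
opening: 0.0497
```

Emit:
send_rows:
  moves:
    - [[-1.1,-4.5,0,0,0,-0.06,0.1],[-0.9,-4.5,0,0,0,-0.05,0.1],[-0.7,-4.6,0,0,0,-0.06,0.1],[-0.4,-4.6,0,0,0,-0.05,0.1],[-0.1,-4.6,0,0,0,-0.06,0.1]]

```text
t: 17.12
eef_pos: [0.46, -0.0462, 0.1109]
ee_rot: [0.999, -0.039, 0.0, 0.0]
contact_force: [0.5, 0.1, -1.5]
opening: 0.0494
```

Emit:
send_rows:
  moves:
    - [[0.1,-4.6,0,0,0,-0.05,0.1],[0.4,-4.6,0,0,0,-0.06,0.1],[0,0,0,0,0,0,0.1],[0,0,0,0,0,0,0.1],[0,0,2,0,0,0,0.1]]

```text
t: 17.75
eef_pos: [0.4706, 0.0426, 0.091]
ee_rot: [1.0, 0.014, 0.001, 0.0]
contact_force: [-0.4, 0.4, -1.9]
opening: 0.0494
```

Emit:
send_rows:
  moves:
    - [[0,0,2,0,0,0,0.1],[0,0,2,0,0,0,0.1],[0,0,0,0,0,0,0.1],[0,0,0,0,0,0,0.1]]

```text
t: 18.25
eef_pos: [0.47, 0.0433, 0.0507]
ee_rot: [1.0, 0.015, 0.0, 0.0]
contact_force: [0.6, -0.2, -1.1]
opening: 0.0496
```

Run:
```python
from h import *
plan([(.4698,.0444,.022,1.7,.1,1,2),(.4698,.0444,.022,1.7,.75,1,2),(.4698,.0444,.09,1.7,1,4,0),(.4729,-.0576,.09,1.7,1,5,1),(.4729,-.0576,.05,1.7,1,3,1),(.4729,-.0576,.0205,1.7,1,1.5,2)])
```

```text
t 18.25 pos [0.47   0.0433 0.0507] q [1.    0.015 0.    0.   ] F [ 0.6 -0.2 -1.1] op 0.0496
q [-0.04  0.55 -0.25  2.28  0.38  0.35 -0.58]
[[[0,0,1,0,0,0,0.1],[0,-0.1,0.9,0,0,0,0.1],[0,0,1,0,0,0,0.1],[0,0,0,0,0,0,0.1],[0,0,0,0,0,0,0.1]]]
[[[0,0,0,0,0,0,0.75],[0,0,0,0,0,0,0.75],[0,0,0,0,0,0,0.75],[0,0,-3.4,0,0,0,1],[0,0,-3.4,0,0,0,1]]]
[[[0,3.4,0,0,0,0,1],[0,3.4,0,0,0,0,1],[0,3.4,0,0,0,0,1],[0,0,0,0,0,0,1],[0,0,2,0,0,0,1]]]
[[[0,0,2,0,0,0,1],[0,0,0,0,0,0,1],[0,0,1.5,0,0,0,1],[0,0,1.4,0,0,0,1],[0,0,0,0,0,0,1]]]
[[[0,0,0,0,0,0,1]]]
```

Emit:
send_rows:
  moves:
    - [[0,0,1,0,0,0,0.1],[0,-0.1,0.9,0,0,0,0.1],[0,0,1,0,0,0,0.1],[0,0,0,0,0,0,0.1],[0,0,0,0,0,0,0.1]]

```text
t: 18.88
eef_pos: [0.4697, 0.0452, 0.021]
ee_rot: [1.0, 0.016, -0.0, 0.0]
contact_force: [-0.6, 0.5, -1.4]
opening: 0.0493
```

Emit:
send_rows:
  moves:
    - [[0,0,0,0,0,0,0.75],[0,0,0,0,0,0,0.75],[0,0,0,0,0,0,0.75],[0,0,-3.4,0,0,0,1],[0,0,-3.4,0,0,0,1]]

```text
t: 19.5
eef_pos: [0.4694, 0.0451, 0.0897]
ee_rot: [1.0, 0.016, -0.001, 0.0]
contact_force: [-0.3, -0.5, -0.2]
opening: 0.0848
```

Emit:
send_rows:
  moves:
    - [[0,3.4,0,0,0,0,1],[0,3.4,0,0,0,0,1],[0.1,3.4,0,0,0,0,1],[0,0,0,0,0,0,1],[0,0,2,0,0,0,1]]

```text
t: 20.12
eef_pos: [0.4749, -0.0569, 0.0699]
ee_rot: [1.0, 0.015, 0.001, -0.0]
contact_force: [-0.3, -1.1, 0.3]
opening: 0.0929
```

Emit:
send_rows:
  moves:
    - [[0,0,2,0,0,0,1],[0,0,0,0,0,0,1],[0,0,1.5,0,0,0,1],[0,0,1.3,0,0,0,1],[0,0,0,0,0,0,1]]

```text
t: 20.75
eef_pos: [0.4736, -0.0565, 0.0207]
ee_rot: [1.0, 0.016, -0.001, 0.0]
contact_force: [-0.1, -0.6, 0.4]
opening: 0.0931
```

Run:
```python
from h import *
st()
```

```text
t 20.75 pos [ 0.4736 -0.0565  0.0207] q [ 1.     0.016 -0.001  0.   ] F [-0.1 -0.6  0.4] op 0.0931
```

Emit:
send_rows:
  moves:
    - [[0,0,0,0,0,0,0.1],[0,0,0,0,0,0,0.1],[0,0,0,0,0,0,0.1],[0,0,0,0,0,0,0.1],[0,0,0,0,0,0,0.1]]

```text
t: 21.38
eef_pos: [0.4739, -0.057, 0.0212]
ee_rot: [1.0, 0.015, -0.0, 0.0]
contact_force: [-0.0, -0.3, 2.8]
opening: 0.0491
```

Emit:
send_rows:
  moves:
    - [[0,0,0,0,0,0,0.1],[0,0,0,0,0,0,0.1],[0,0,0,0,0,0,0.1],[0,0,-1,0,0,0,0.1],[0,0,-1.5,0,0,0,0.1]]

```text
t: 22.0
eef_pos: [0.4738, -0.0567, 0.0464]
ee_rot: [1.0, 0.016, -0.0, -0.0]
contact_force: [-0.3, 0.3, -1.6]
opening: 0.0491
```

Run:
```python
from h import *
plan([(.4736,-.0565,.10,1.7,.1,4,0),(.6623,.0125,.10,10.2,.1,5,2),(.6623,.0125,.045,10.2,.1,3,2),(.6623,.0125,.0165,10.2,.1,1.2,2),(.6623,.0125,.0165,10.2,.68,1.2,3)])
```

```text
t 22.0 pos [ 0.4738 -0.0567  0.0464] q [ 1.     0.016 -0.    -0.   ] F [-0.3  0.3 -1.6] op 0.0491
q [ 0.19  0.56 -0.27  2.27  0.42  0.36 -0.4 ]
[[[0,0,-2.7,0,0,0,0.1],[0,0,-2.7,0,0,0,0.1],[3.8,-1.3,0,0,0,-0.03,0.1],[3.8,-1.1,0,0,0,-0.03,0.1],[3.9,-1,0,0,0,-0.03,0.1]]]
[[[3.9,-0.9,0,0,0,-0.03,0.1],[4,-0.9,0,0,0,-0.03,0.1],[0,0,0,0,0,0,0.1],[0,0,0,0,0,0,0.1],[0,0,2.8,0,0,0,0.1]]]
[[[0,0,2.7,0,0,0,0.1],[0,0,0,0,0,0,0.1],[0,0,0,0,0,0,0.1],[0,0,1,0,0,0,0.1],[0,0,0.9,0,0,0,0.1]]]
[[[0,0,1,0,0,0,0.1],[0,0,0,0,0,0,0.1],[0,0,0,0,0,0,0.1],[0,0,0,0,0,0,0.68],[0,0,0,0,0,0,0.68]]]
[[[0,0,0,0,0,0,0.68],[0,0,0,0,0,0,0.68]]]
```

Emit:
send_rows:
  moves:
    - [[0,0,-2.7,0,0,0,0.1],[0,0,-2.7,0,0,0,0.1],[3.8,-1.3,0,0,0,-0.03,0.1],[3.8,-1.1,0,0,0,-0.03,0.1],[3.9,-1,0,0,0,-0.03,0.1]]

```text
t: 22.62
eef_pos: [0.5878, -0.0156, 0.1009]
ee_rot: [0.998, 0.061, 0.0, -0.0]
contact_force: [0.1, 0.1, -1.7]
opening: 0.0486
```

Emit:
send_rows:
  moves:
    - [[3.9,-0.9,0,0,0,-0.03,0.1],[4,-0.9,0,0,0,-0.03,0.1],[0,0,0,0,0,0,0.1],[0,0,0,0,0,0,0.1],[0,0,2.8,0,0,0,0.1]]

```text
t: 23.25
eef_pos: [0.6629, 0.012, 0.0738]
ee_rot: [0.996, 0.09, 0.001, 0.0]
contact_force: [-0.8, 0.1, -1.3]
opening: 0.0492
```

Emit:
send_rows:
  moves:
    - [[0,0,2.7,0,0,0,0.1],[0,0,0,0,0,0,0.1],[0,0,0,0,0,0,0.1],[0,0,1,0,0,0,0.1],[0,0,0.9,0,0,0,0.1]]

```text
t: 23.88
eef_pos: [0.6628, 0.0125, 0.0262]
ee_rot: [0.996, 0.09, 0.0, 0.0]
contact_force: [-0.3, 0.5, -2.0]
opening: 0.0491
```

Emit:
send_rows:
  moves:
    - [[0,0,0.9,0,0,0,0.1],[0,0,0,0,0,0,0.1],[0,0,0,0,0,0,0.1],[0,0,0,0,0,0,0.68],[0,0,0,0,0,0,0.68]]

```text
t: 24.5
eef_pos: [0.6629, 0.0127, 0.0175]
ee_rot: [0.996, 0.09, 0.0, 0.0]
contact_force: [-0.1, -0.3, -0.8]
opening: 0.0621
```

Emit:
send_rows:
  moves:
    - [[0,0,0,0,0,0,0.68],[0,0,0,0,0,0,0.68],[0,0,-2.5,0,0,0,0.68],[0,0,-3.5,0,0,0,1],[0,0,-2.5,0,0,0,1]]

```text
t: 25.12
eef_pos: [0.6629, 0.0128, 0.1035]
ee_rot: [0.996, 0.09, 0.0, -0.0]
contact_force: [0.4, -0.3, 1.1]
opening: 0.0788
```

Run:
```python
from h import *
plan([(.595,-.2075,.10,-15.4,1,5,1),(.592,-.2075,.05,-15.4,1,4,1),(.592,-.2075,.0095,-15.4,1,2,1)])
im,d,c=snap("top"); P=cloud(d,c); blobs(P[160:260,270:360],.026,.048,40)
```

```text
t 25.12 pos [0.6629 0.0128 0.1035] q [ 0.996  0.09   0.    -0.   ] F [ 0.4 -0.3  1.1] op 0.0788
q [ 0.15  0.65 -0.4   1.81  0.35  0.75 -0.25]
[[[-2.1,4.1,0.1,0,0,0.09,1],[-1.8,4.3,0.1,0,0,0.09,1],[-1.4,4.4,0,0,0,0.09,1],[-0.9,4.5,0.1,0,0,0.09,1],[-0.6,4.5,0,0,0,0.09,1]]]
[[[0,0,0,0,0,0,1],[-0.1,0.1,2.5,0,0,0,1],[-0.2,0,2.5,0,0,0,1],[0,0,0,0,0,0,1],[0,0,1.4,0,0,0,1]]]
[[[0,0,1.3,0,0,0,1],[0,0,1.4,0,0,0,1],[0,0,0,0,0,0,1]]]
blob 96 ctr [ 592.4 -207.4] size [32.1 50.4] longax -15.0 zmed 0.0393
blob 129 ctr [ 377.2 -429.8] size [27.8 72.3] longax -2.8 zmed 0.0341
```

Emit:
send_rows:
  moves:
    - [[-2.1,4.1,0.1,0,0,0.09,1],[-1.8,4.3,0.1,0,0,0.09,1],[-1.4,4.4,0,0,0,0.09,1],[-0.9,4.5,0.1,0,0,0.09,1],[-0.6,4.5,0,0,0,0.09,1]]

```text
t: 25.8
eef_pos: [0.5938, -0.2086, 0.0988]
ee_rot: [0.991, -0.136, -0.0, 0.0]
contact_force: [1.0, -0.3, -0.3]
opening: 0.093
```

Emit:
send_rows:
  moves:
    - [[0,0,0,0,0,0,1],[-0.1,0.1,2.5,0,0,0,1],[-0.1,0.1,2.5,0,0,0,1],[0,0,0,0,0,0,1],[0,0,1.4,0,0,0,1]]

```text
t: 26.42
eef_pos: [0.5934, -0.2081, 0.036]
ee_rot: [0.991, -0.134, 0.001, 0.0]
contact_force: [0.3, -0.9, 0.1]
opening: 0.0927
```

Emit:
send_rows:
  moves:
    - [[0,0,1.3,0,0,0,1],[0,0,1.3,0,0,0,1],[0,0,0,0,0,0,1]]

```text
t: 26.8
eef_pos: [0.5913, -0.2083, 0.0079]
ee_rot: [0.991, -0.134, -0.001, -0.0]
contact_force: [0.0, 0.3, 0.3]
opening: 0.093
```

Run:
```python
from h import *
st()
```

```text
t 26.8 pos [ 0.5913 -0.2083  0.0079] q [ 0.991 -0.134 -0.001 -0.   ] F [0.  0.3 0.3] op 0.093
```

Emit:
send_rows:
  moves:
    - [[0,0,0,0,0,0,0.1],[0,0,0,0,0,0,0.1],[0,0,0,0,0,0,0.1],[0,0,0,0,0,0,0.1],[0,0,0,0,0,0,0.1]]

```text
t: 27.42
eef_pos: [0.5921, -0.2087, 0.0093]
ee_rot: [0.991, -0.134, 0.0, 0.0]
contact_force: [0.2, 0.2, 1.7]
opening: 0.0493
```

Emit:
send_rows:
  moves:
    - [[0,0,0,0,0,0,0.1],[0,0,0,0,0,0,0.1],[0,0,0,0,0,0,0.1],[0,0,-1,0,0,0,0.1],[0,0,-1.5,0,0,0,0.1]]

```text
t: 28.05
eef_pos: [0.5914, -0.2083, 0.0344]
ee_rot: [0.991, -0.134, -0.001, -0.0]
contact_force: [-0.2, 0.0, -0.8]
opening: 0.0494
```

Run:
```python
from h import *
plan([(.592,-.208,.10,-15.4,.1,4,0),(.4729,-.0576,.10,1.7,.1,5,2),(.4729,-.0576,.05,1.7,.1,3,2),(.4729,-.0576,.0215,1.7,.1,1,2)])
```

```text
t 28.05 pos [ 0.5914 -0.2083  0.0344] q [ 0.991 -0.134 -0.001 -0.   ] F [-0.2  0.  -0.8] op 0.0494
q [ 0.42  0.69 -0.25  1.93  0.31  0.55 -0.32]
[[[0,0,-3.3,0,0,0,0.1],[0,0,-3.3,0,0,0,0.1],[-3.9,-2.8,0,0,0,-0.07,0.1],[-3.6,-3.1,0,0,0,-0.08,0.1],[-3.4,-3.4,0,0,0,-0.07,0.1]]]
[[[-3.1,-3.7,0.1,0,0,-0.08,0.1],[0,0,0,0,0,0,0.1],[0,0,0,0,0,0,0.1],[0,0,2.5,0,0,0,0.1],[0,0,2.5,0,0,0,0.1]]]
[[[0,0,0,0,0,0,0.1],[0,0,0,0,0,0,0.1],[0,0,0.9,0,0,0,0.1],[0,0,1,0,0,0,0.1],[0,0,0.9,0,0,0,0.1]]]
[[[0,0,0,0,0,0,0.1],[0,0,0,0,0,0,0.1]]]
```

Emit:
send_rows:
  moves:
    - [[0,0,-3.3,0,0,0,0.1],[0,0,-3.3,0,0,0,0.1],[-3.9,-2.8,0,0,0,-0.07,0.1],[-3.6,-3.1,0,0,0,-0.08,0.1],[-3.4,-3.4,0,0,0,-0.07,0.1]]

```text
t: 28.68
eef_pos: [0.5021, -0.095, 0.1012]
ee_rot: [1.0, -0.023, 0.001, 0.0]
contact_force: [-0.9, 0.8, -2.9]
opening: 0.0495
```

Emit:
send_rows:
  moves:
    - [[-3.1,-3.7,0.1,0,0,-0.08,0.1],[0,0,0,0,0,0,0.1],[0,0,0,0,0,0,0.1],[0,0,2.5,0,0,0,0.1],[0,0,2.5,0,0,0,0.1]]

```text
t: 29.3
eef_pos: [0.4753, -0.0588, 0.049]
ee_rot: [1.0, 0.014, 0.001, 0.0]
contact_force: [-0.2, 0.1, -1.6]
opening: 0.0493
```

Emit:
send_rows:
  moves:
    - [[0,0,0,0,0,0,0.1],[0,0,0,0,0,0,0.1]]

```text
t: 29.55
eef_pos: [0.4745, -0.0579, 0.0496]
ee_rot: [1.0, 0.015, 0.0, 0.0]
contact_force: [0.6, 1.2, -1.2]
opening: 0.0495
```

Run:
```python
from h import *
plan([(.4729,-.0576,.0215,1.7,.1,1,2),(.4729,-.0576,.0215,1.7,.75,1,2),(.4729,-.0576,.09,1.7,1,4,0),(.4683,.0954,.09,1.7,1,5,1),(.4683,.0954,.05,1.7,1,3,1),(.4683,.0954,.0205,1.7,1,1.5,2)])
```

```text
t 29.55 pos [ 0.4745 -0.0579  0.0496] q [1.    0.015 0.    0.   ] F [ 0.6  1.2 -1.2] op 0.0495
q [ 0.2   0.56 -0.28  2.26  0.43  0.37 -0.41]
[[[-0.1,0,0.9,0,0,0,0.1],[0,0,1,0,0,0,0.1],[-0.1,0,0.9,0,0,0,0.1],[0,0,0,0,0,0,0.1],[0,0,0,0,0,0,0.1]]]
[[[0,0,0,0,0,0,0.75],[0,0,0,0,0,0,0.75],[0,0,0,0,0,0,0.75],[0,0,-3.4,0,0,0,1],[0,0,-3.4,0,0,0,1]]]
[[[0,-3.8,0,0,0,0,1],[0,-3.8,0,0,0,0,1],[0,-3.9,0,0,0,0,1],[0,-3.8,0,0,0,0,1],[0,0,0,0,0,0,1]]]
[[[0,0,2,0,0,0,1],[0,0,2,0,0,0,1],[0,0,0,0,0,0,1],[0,0,1.5,0,0,0,1],[0,0,1.4,0,0,0,1]]]
[[[0,0,0,0,0,0,1],[0,0,0,0,0,0,1]]]
```

Emit:
send_rows:
  moves:
    - [[-0.1,0,0.9,0,0,0,0.1],[0,0,1,0,0,0,0.1],[-0.1,0,0.9,0,0,0,0.1],[0,0,0,0,0,0,0.1],[0,0,0,0,0,0,0.1]]

```text
t: 30.18
eef_pos: [0.4717, -0.0573, 0.021]
ee_rot: [1.0, 0.016, -0.0, 0.0]
contact_force: [0.8, -0.3, -1.1]
opening: 0.0491
```

Emit:
send_rows:
  moves:
    - [[0,0,0,0,0,0,0.75],[0,0,0,0,0,0,0.75],[0,0,0,0,0,0,0.75],[0,0,-3.4,0,0,0,1],[0,0,-3.4,0,0,0,1]]

```text
t: 30.8
eef_pos: [0.4714, -0.0574, 0.0897]
ee_rot: [1.0, 0.016, -0.001, -0.0]
contact_force: [-0.1, 0.2, -1.2]
opening: 0.0851
```

Emit:
send_rows:
  moves:
    - [[0,-3.8,0,0,0,0,1],[0,-3.8,0,0,0,0,1],[0,-3.9,0,0,0,0,1],[0,-3.9,0,0,0,0,1],[0,0,0,0,0,0,1]]

```text
t: 31.42
eef_pos: [0.4671, 0.0996, 0.0894]
ee_rot: [1.0, 0.018, 0.0, -0.001]
contact_force: [0.3, -0.3, 0.4]
opening: 0.0931
```

Emit:
send_rows:
  moves:
    - [[0,0,2,0,0,0,1],[0,0,2,0,0,0,1],[0,0,0,0,0,0,1],[0,0,1.5,0,0,0,1],[0,0,1.4,0,0,0,1]]

```text
t: 32.05
eef_pos: [0.4675, 0.0957, 0.0206]
ee_rot: [1.0, 0.015, 0.0, 0.0]
contact_force: [0.4, 0.5, -0.5]
opening: 0.0929
```

Emit:
send_rows:
  moves:
    - [[0,0,0,0,0,0,1]]

```text
t: 32.17
eef_pos: [0.4668, 0.0958, 0.0201]
ee_rot: [1.0, 0.015, -0.0, 0.0]
contact_force: [0.5, 0.8, -0.1]
opening: 0.0932
```

Run:
```python
from h import *
st()
```

```text
t 32.17 pos [0.4668 0.0958 0.0201] q [ 1.     0.015 -0.     0.   ] F [ 0.5  0.8 -0.1] op 0.0932
```

Emit:
send_rows:
  moves:
    - [[0,0,0,0,0,0,0.1],[0,0,0,0,0,0,0.1],[0,0,0,0,0,0,0.1],[0,0,0,0,0,0,0.1],[0,0,0,0,0,0,0.1]]

```text
t: 32.8
eef_pos: [0.4671, 0.0965, 0.0202]
ee_rot: [1.0, 0.016, 0.0, -0.0]
contact_force: [0.0, -0.2, 3.4]
opening: 0.0491
```

Emit:
send_rows:
  moves:
    - [[0,0,0,0,0,0,0.1],[0,0,0,0,0,0,0.1],[0,0,0,0,0,0,0.1],[0,0,-1,0,0,0,0.1],[0,0,-1.5,0,0,0,0.1]]

```text
t: 33.42
eef_pos: [0.4665, 0.0964, 0.0454]
ee_rot: [1.0, 0.016, -0.001, 0.0]
contact_force: [1.0, 1.1, -1.9]
opening: 0.0488
```

Run:
```python
from h import *
plan([(.468,.0958,.10,1.7,.1,4,0),(.6517,.0715,.10,10.2,.1,5,2),(.6517,.0715,.045,10.2,.1,3,2),(.6517,.0715,.0165,10.2,.1,1.2,2),(.6517,.0715,.0165,10.2,.68,1.2,3)])
```

```text
t 33.42 pos [0.4665 0.0964 0.0454] q [ 1.     0.016 -0.001  0.   ] F [ 1.   1.1 -1.9] op 0.0488
q [-0.14  0.56 -0.26  2.27  0.42  0.35 -0.72]
[[[0.1,0,-2.7,0,0,0,0.1],[0,0.1,-2.8,0,0,0,0.1],[4.6,0.7,0,0,0,-0.04,0.1],[4.5,0.9,0,0,0,-0.04,0.1],[4.5,1.1,0,0,0,-0.03,0.1]]]
[[[4.5,1.3,0,0,0,-0.04,0.1],[0,0,0,0,0,0,0.1],[0,0,0,0,0,0,0.1],[0,0,2.8,0,0,0,0.1],[0,0,2.7,0,0,0,0.1]]]
[[[0,0,0,0,0,0,0.1],[0,0,0,0,0,0,0.1],[0,0,1,0,0,0,0.1],[0,0,0.9,0,0,0,0.1],[0,0,1,0,0,0,0.1]]]
[[[0,0,0,0,0,0,0.1],[0,0,0,0,0,0,0.1],[0,0,0,0,0,0,0.68],[0,0,0,0,0,0,0.68],[0,0,0,0,0,0,0.68]]]
[[[0,0,0,0,0,0,0.68]]]
```

Emit:
send_rows:
  moves:
    - [[0.1,0,-2.7,0,0,0,0.1],[0,0.1,-2.8,0,0,0,0.1],[4.6,0.7,0,0,0,-0.04,0.1],[4.5,0.9,0,0,0,-0.04,0.1],[4.5,1.1,0,0,0,-0.03,0.1]]

```text
t: 34.05
eef_pos: [0.6068, 0.0778, 0.1009]
ee_rot: [0.997, 0.071, -0.0, -0.0]
contact_force: [0.1, 0.3, -1.2]
opening: 0.0494
```

Emit:
send_rows:
  moves:
    - [[4.5,1.3,0,0,0,-0.04,0.1],[0,0,0,0,0,0,0.1],[0,0,0,0,0,0,0.1],[0,0,2.8,0,0,0,0.1],[0,0,2.7,0,0,0,0.1]]

```text
t: 34.67
eef_pos: [0.6507, 0.072, 0.0452]
ee_rot: [0.996, 0.091, -0.0, 0.0]
contact_force: [0.8, -0.8, -1.2]
opening: 0.049
```

Emit:
send_rows:
  moves:
    - [[0,0,0,0,0,0,0.1],[0,0,0,0,0,0,0.1],[0,0,1,0,0,0,0.1],[0,0,0.9,0,0,0,0.1],[0,0,0.9,0,0,0,0.1]]

```text
t: 35.3
eef_pos: [0.652, 0.0715, 0.0166]
ee_rot: [0.996, 0.09, -0.0, 0.0]
contact_force: [-0.0, -0.6, -0.9]
opening: 0.0495
```

Emit:
send_rows:
  moves:
    - [[0,0,0,0,0,0,0.1],[0,0,0,0,0,0,0.1],[0,0,0,0,0,0,0.68],[0,0,0,0,0,0,0.68],[0,0,0,0,0,0,0.68]]

```text
t: 35.92
eef_pos: [0.6522, 0.0716, 0.0173]
ee_rot: [0.996, 0.09, 0.0, 0.0]
contact_force: [1.0, 0.3, 0.4]
opening: 0.0631
```

Emit:
send_rows:
  moves:
    - [[0,0,0,0,0,0,0.68],[0,0,-3,0,0,0,0.68],[0,0,-6,0,0,0,1],[0,0,-6,0,0,0,1],[0,0,-6,0,0,0,1]]

```text
t: 36.55
eef_pos: [0.6518, 0.0715, 0.2291]
ee_rot: [0.996, 0.09, -0.0, -0.0]
contact_force: [0.2, -0.4, -0.3]
opening: 0.0885
```

Emit:
send_rows:
  moves:
    - [[-3,5,-1,0,0,0,1],[-3,5,-1,0,0,0,1],[-3,5,0,0,0,0,1],[0,5,0,0,0,0,1],[0,5,0,0,0,0,1]]

```text
t: 37.17
eef_pos: [0.6083, -0.1923, 0.2476]
ee_rot: [0.996, 0.09, 0.0, 0.0]
contact_force: [1.1, 0.2, 0.1]
opening: 0.093
```

Run:
```python
from h import *
st(); im,d,c=snap("top"); P=cloud(d,c); np.savez("top3.npz",im=im,d=d,P=P)
save("t3",cv2.resize(im[120:250,80:350],None,fx=2.9,fy=2.9,interpolation=cv2.INTER_CUBIC))
```

```text
t 37.17 pos [ 0.6083 -0.1923  0.2476] q [0.996 0.09  0.    0.   ] F [1.1 0.2 0.1] op 0.093
```

View pics/t3.png

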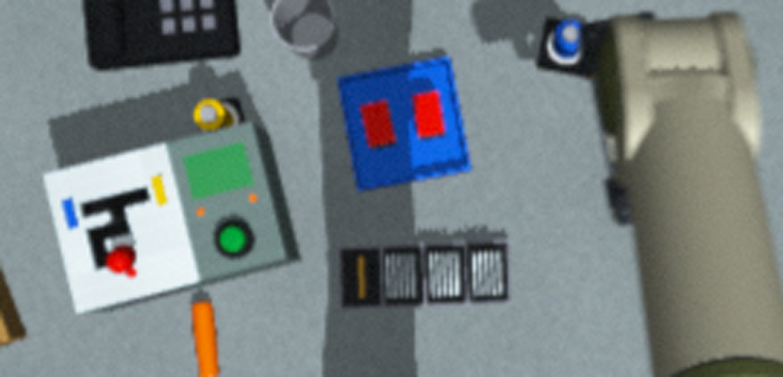

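```bash
cat >> h.py <<'E'
CX,CY,CYAW=.5379,.3048,14.1
def lev(f,s,L):
    F=R.from_euler("z",CYAW,degrees=True)*R.from_euler("y",f)*R.from_euler("x",-s)
    o=np.array([CX,CY,0])+R.from_euler("z",CYAW,degrees=True).apply([0,.05,0])
    return o+F.apply([0,0,L]), F.as_matrix()@np.diag([1.,-1,-1])
def emit(tg,p=None,M=None):
    """tg: list of (pos,Rot,open) one per row"""
    o=st(); rows=[]
    if p is None: p=np.array(o["eef_pos"],float); M=R.from_quat(o["ee_rot"]).as_matrix()
    for T,G,op in tg:
        s=np.round(M.T@(T-p)*100,1); w=np.round(R.from_matrix(M.T@G).as_rotvec(),2)
        rows.append([*map(float,s),*map(float,w),op]); p=p+M@s/100; M=M@R.from_rotvec(w).as_matrix()
    for i in range(0,len(rows),5): print(json.dumps([[[int(v) if v==int(v) else v for v in q] for q in rows[i:i+5]]]).replace(" ",""))
    return p,M
E
python3 - <<'E'
from h import *
z=np.load("top3.npz"); P,im=z["P"],z["im"]; hsv=cv2.cvtColor(im,cv2.COLOR_RGB2HSV); Z=P[...,2]
m=np.zeros(Z.shape,bool); m[150:235,85:185]=1
rect(P,m&(Z>.112)&(Z<.127),"deck")
red=(hsv[...,1]>150)&((hsv[...,0]<8)|(hsv[...,0]>172))
k=P[m&red&(Z>.175)]; print("knobtop",k.mean(0).round(4),len(k),"pred",lev(-.25,0,.191)[0].round(4))
g=(hsv[...,0]>50)&(hsv[...,0]<75)&(hsv[...,1]>150)&m; g[:190]=0
b=P[g&(Z>.13)]; print("btn",np.round(b.mean(0),4),len(b)); rect(P,g&(Z>.13),"btn")
N=P[200:230,188:262]; nr=R.from_euler("z",1.7,degrees=True)
q=nr.inv().apply((N-[.4706,.0189,0]).reshape(-1,3))
for yb in(-.0765,-.0255,.0255,.0765):
    s=q[(abs(q[:,1]-yb)<.014)&(abs(q[:,0])<.02)]; print("bay",yb,np.nanpercentile(s[:,2],[10,50,90]).round(3))
T=P[130:195,190:255]; h=hsv[130:195,190:255]; rr=(h[...,1]>150)&((h[...,0]<8)|(h[...,0]>172))
n,l=cv2.connectedComponents(rr.astype(np.uint8))
for i in range(1,n): rect(T,l==i,"tested")
# approach
o=r.observe(); p0=np.array(o["eef_pos"]);T1,G1=lev(-.25,0,.27)
from scipy.spatial.transform import Slerp
sl=Slerp([0,1],R.from_matrix([R.from_quat(o["ee_rot"]).as_matrix(),G1]))
n=11; emit([(p0+(T1-p0)*k/n,sl(k/n).as_matrix(),1) for k in range(1,n+1)]+[(T1,G1,1)]*2)
E
```

```text
deck 3138 ctr [538.3 305. ] size [161.2 241.9] longax -75.9 zmed 0.1203
knobtop [0.4883 0.3378 0.182 ] 56 pred [0.4799 0.3418 0.1851]
btn [0.5122 0.2255 0.1399] 75
btn 75 ctr [512.5 227. ] size [30.2 26.1] longax 88.9 zmed 0.1406
bay -0.0765 [0.025 0.034 0.053]
bay -0.0255 [0.026 0.033 0.053]
bay 0.0255 [0.026 0.043 0.051]
bay 0.0765 [0.006 0.01  0.014]
tested 118 ctr [666.   12.1] size [56.6 28.4] longax 9.0 zmed 0.0444
tested 119 ctr [651.5  71.2] size [49.  29.1] longax 13.0 zmed 0.0448
t 37.23 pos [ 0.6086 -0.2009  0.2468] q [ 0.996  0.087 -0.     0.002] F [ 0.2 -6.2  0.4] op 0.0927
[[[-0.5,-5,-0.2,0,0.02,-0.01,1],[-0.4,-5.1,-0.1,0,0.03,0,1],[-0.4,-5.1,-0.2,0,0.02,-0.01,1],[-0.4,-5,-0.2,0,0.02,-0.01,1],[-0.3,-5.1,-0.2,0.01,0.02,0,1]]]
[[[-0.3,-5,-0.1,0,0.03,-0.01,1],[-0.3,-5.1,-0.2,0,0.02,-0.01,1],[-0.2,-5.1,-0.1,0,0.02,0,1],[-0.2,-5,-0.2,0,0.03,-0.01,1],[-0.1,-5.1,-0.2,0,0.02,-0.01,1]]]
[[[-0.1,-5.1,-0.1,0,0.02,0,1],[0,0,0,0,0,0,1],[0,0,0,0,0,0,1]]]
```

Emit:
send_rows:
  moves:
    - [[-0.5,-5,-0.2,0,0.02,-0.01,1],[-0.4,-5.1,-0.1,0,0.03,0,1],[-0.4,-5.1,-0.2,0,0.02,-0.01,1],[-0.4,-5,-0.2,0,0.02,-0.01,1],[-0.3,-5.1,-0.2,0.01,0.02,0,1]]

```text
t: 37.85
eef_pos: [0.5387, 0.0555, 0.2554]
ee_rot: [0.993, 0.106, 0.055, -0.01]
contact_force: [1.3, 1.3, 0.4]
opening: 0.0926
```

Emit:
send_rows:
  moves:
    - [[-0.3,-5,-0.1,0,0.03,-0.01,1],[-0.3,-5.1,-0.2,0,0.02,-0.01,1],[-0.2,-5.1,-0.1,0,0.02,0,1],[-0.2,-5,-0.2,0,0.03,-0.01,1],[-0.1,-5.1,-0.2,0,0.02,-0.01,1]]

```text
t: 38.48
eef_pos: [0.4696, 0.2989, 0.2632]
ee_rot: [0.985, 0.125, 0.114, -0.015]
contact_force: [1.5, 0.8, -0.6]
opening: 0.0929
```

Emit:
send_rows:
  moves:
    - [[-0.1,-5.1,-0.1,0,0.02,0,1],[0,0,0,0,0,0,1],[0,0,0,0,0,0,1]]

```text
t: 38.85
eef_pos: [0.4564, 0.3461, 0.2635]
ee_rot: [0.984, 0.125, 0.123, -0.016]
contact_force: [1.1, -0.9, 0.4]
opening: 0.093
```

Run:
```python
from h import *
o=st(); print(lev(-.25,0,.27)[0].round(4),np.round(o["qpos"],2)); im,d,c=snap("wrist"); P=cloud(d,c); save("w6",im)
np.savez("w6.npz",P=P,im=im)
hsv=cv2.cvtColor(im,cv2.COLOR_RGB2HSV); red=(hsv[...,1]>150)&((hsv[...,0]<8)|(hsv[...,0]>172))
k=P[red&(P[...,2]>.12)]; print(len(k),np.nanmean(k,0).round(4))
C=R.from_euler("z",CYAW,degrees=True).inv().apply(k-[CX,CY,0]); print("console frame min/max",np.nanpercentile(C,[1,50,99],axis=0).round(4))
for u in ((-.25,0,.191),(-.25,0,.165)): print(proj(lev(*u)[0],c))
```

```text
t 38.85 pos [0.4564 0.3461 0.2635] q [ 0.984  0.125  0.123 -0.016] F [ 1.1 -0.9  0.4] op 0.093
[0.4609 0.337  0.2616] [-0.39  0.29 -0.56  2.03  0.47  0.72 -1.  ]
698 [0.4836 0.3433 0.1741]
console frame min/max [[-0.0549  0.0364  0.1211]
 [-0.0437  0.0511  0.1813]
 [-0.0296  0.06    0.1871]]
[260.99734679 197.20809762]
[260.88460873 190.03423519]
```

View pics/w6.png

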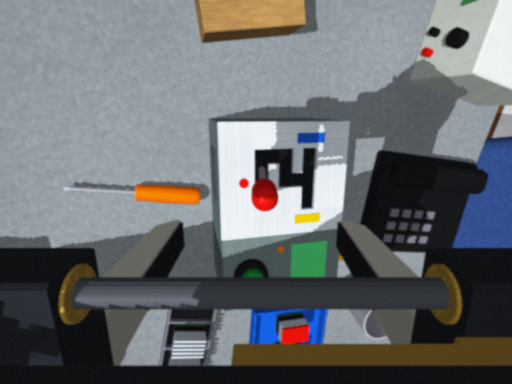

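Run:
```python
from h import *
emit([(*lev(-.25,0,L),1) for L in(.25,.22,.195,.17,.15)]+[(*lev(-.25,0,.15),1)]*2)
```

```text
t 38.9 pos [0.4569 0.3453 0.2635] q [ 0.984  0.124  0.123 -0.016] F [-0.3 -0.4 -0.3] op 0.0933
[[[0.1,0.9,2.2,0,0,0,1],[0,0,3,0,0,0,1],[0,0,2.5,0,0,0,1],[0,0,2.5,0,0,0,1],[0,0,2,0,0,0,1]]]
[[[0,0,0,0,0,0,1],[0,0,0,0,0,0,1]]]
```

Emit:
send_rows:
  moves:
    - [[0.1,0.9,2.2,0,0,0,1],[0,0,3,0,0,0,1],[0,0,2.5,0,0,0,1],[0,0,2.5,0,0,0,1],[0,0,2,0,0,0,1]]

```text
t: 39.52
eef_pos: [0.4902, 0.3435, 0.1448]
ee_rot: [0.985, 0.123, 0.123, -0.016]
contact_force: [0.5, -0.4, -0.2]
opening: 0.0931
```

Emit:
send_rows:
  moves:
    - [[0,0,0,0,0,0,1],[0,0,0,0,0,0,0.5],[0,0,0,0,0,0,0.5],[0,0,0,0,0,0,0.5],[0,0,0,0,0,0,0.5]]

```text
t: 40.15
eef_pos: [0.4891, 0.3458, 0.1462]
ee_rot: [0.984, 0.124, 0.124, -0.017]
contact_force: [-0.6, -0.3, -0.0]
opening: 0.0576
```

Emit:
send_rows:
  moves:
    - [[0,0,0,0,0,0,0.1],[0,0,0,0,0,0,0.1],[0,0,0,0,0,0,0.1],[0,0,0,0,0,0,0.1]]

```text
t: 40.65
eef_pos: [0.4892, 0.3459, 0.1459]
ee_rot: [0.984, 0.124, 0.124, -0.017]
contact_force: [0.0, 0.5, 1.4]
opening: 0.0261
```

Run:
```python
from h import *
o=st(); print(lev(-.25,0,.15)[0].round(4))
def lane(a,b,n=6): return [(*lev(a[0]+(b[0]-a[0])*k/n,a[1]+(b[1]-a[1])*k/n,.15),.1) for k in range(1,n+1)]
emit(lane((-.25,0),(-.25,.25))+[(*lev(-.25,.25,.15),.1)]*2)
```

```text
t 40.65 pos [0.4892 0.3459 0.1459] q [ 0.984  0.124  0.124 -0.017] F [0.  0.5 1.4] op 0.0261
[0.4897 0.3443 0.1453]
t 40.65 pos [0.4892 0.3459 0.1459] q [ 0.984  0.124  0.124 -0.017] F [0.  0.5 1.4] op 0.0261
[[[0,-0.5,0.1,-0.04,0,0,0.1],[0,-0.6,0,-0.05,0,0,0.1],[0,-0.6,0,-0.04,0,0,0.1],[0,-0.6,0,-0.04,0,0,0.1],[0,-0.6,0,-0.04,0,0,0.1]]]
[[[0,-0.7,0,-0.04,0,0,0.1],[0,0,0,0,0,0,0.1],[0,0,0,0,0,0,0.1]]]
```

Emit:
send_rows:
  moves:
    - [[0,-0.5,0.1,-0.04,0,0,0.1],[0,-0.6,0,-0.05,0,0,0.1],[0,-0.6,0,-0.04,0,0,0.1],[0,-0.6,0,-0.04,0,0,0.1],[0,-0.6,0,-0.04,0,0,0.1]]

```text
t: 41.28
eef_pos: [0.4828, 0.3741, 0.1426]
ee_rot: [0.981, 0.111, 0.136, 0.088]
contact_force: [0.3, -0.4, -0.1]
opening: 0.0261
```

Emit:
send_rows:
  moves:
    - [[0,-0.7,0,-0.04,0,0,0.1],[0,0,0,0,0,0,0.1],[0,0,0,0,0,0,0.1]]

```text
t: 41.65
eef_pos: [0.4812, 0.3807, 0.141]
ee_rot: [0.979, 0.108, 0.138, 0.106]
contact_force: [-1.7, 0.9, 0.2]
opening: 0.026
```

```bash
cat >> h.py <<'E'
def lane(a,b,n=6,hold=2,L=.15,op=.1): return [(*lev(a[0]+(b[0]-a[0])*min(k,n)/n,a[1]+(b[1]-a[1])*min(k,n)/n,L),op) for k in range(1,n+hold+1)]
def fs():
    o=r.observe(); q=R.from_euler("z",CYAW,degrees=True).inv().apply(np.array(o["eef_pos"])-R.from_quat(o["ee_rot"]).as_matrix()[:,2]*.015-[CX,CY,0])-[0,.05,0]
    n=np.linalg.norm(q); print("fs est",round(np.arctan2(q[0],q[2]),3),round(np.arcsin(q[1]/n),3),"L",round(n,4))
E
python3 - <<'E'
from h import *
fs(); emit(lane((-.25,.25),(0,.25)))
E
```

```text
fs est -0.253 0.251 L 0.1654
t 41.65 pos [0.4812 0.3807 0.141 ] q [0.979 0.108 0.138 0.106] F [-1.7  0.9  0.2] op 0.026
[[[0.7,0,0.1,0,-0.04,-0.01,0.1],[0.6,0,0,0,-0.04,-0.01,0.1],[0.6,0,0,0,-0.04,-0.01,0.1],[0.6,0,0,0,-0.04,-0.01,0.1],[0.6,0,0,0,-0.04,-0.01,0.1]]]
[[[0.6,0,0,0,-0.04,-0.01,0.1],[0,0,0,0,0,0,0.1],[0,0,0,0,0,0,0.1]]]
```

Emit:
send_rows:
  moves:
    - [[0.7,0,0.1,0,-0.04,-0.01,0.1],[0.6,0,0,0,-0.04,-0.01,0.1],[0.6,0,0,0,-0.04,-0.01,0.1],[0.6,0,0,0,-0.04,-0.01,0.1],[0.6,0,0,0,-0.04,-0.01,0.1]]

```text
t: 42.28
eef_pos: [0.5112, 0.3875, 0.1457]
ee_rot: [0.985, 0.121, 0.036, 0.12]
contact_force: [-0.8, 0.3, 0.4]
opening: 0.0259
```

Emit:
send_rows:
  moves:
    - [[0.6,0,0,0,-0.04,-0.01,0.1],[0,0,0,0,0,0,0.1],[0,0,0,0,0,0,0.1]]

```text
t: 42.65
eef_pos: [0.5173, 0.3889, 0.1458]
ee_rot: [0.985, 0.123, 0.017, 0.122]
contact_force: [-0.2, 0.2, 1.0]
opening: 0.0259
```

Run:
```python
from h import *
fs(); emit(lane((0,.25),(0,0)))
```

```text
fs est 0.003 0.246 L 0.1653
t 42.65 pos [0.5173 0.3889 0.1458] q [0.985 0.123 0.017 0.122] F [-0.2  0.2  1. ] op 0.0259
[[[-0.1,0.6,0,0.04,0,0,0.1],[0,0.6,0.1,0.04,0,0,0.1],[0,0.6,0,0.04,0,0,0.1],[0,0.6,0,0.04,0,0,0.1],[0,0.7,0,0.05,0,0,0.1]]]
[[[0,0.6,0,0.04,0,0,0.1],[0,0,0,0,0,0,0.1],[0,0,0,0,0,0,0.1]]]
```

Emit:
send_rows:
  moves:
    - [[-0.1,0.6,0,0.04,0,0,0.1],[0,0.6,0.1,0.04,0,0,0.1],[0,0.6,0,0.04,0,0,0.1],[0,0.6,0,0.04,0,0,0.1],[0,0.7,0,0.05,0,0,0.1]]

```text
t: 43.28
eef_pos: [0.5233, 0.3598, 0.1503]
ee_rot: [0.992, 0.125, 0.004, 0.018]
contact_force: [-0.1, 0.9, 1.6]
opening: 0.0261
```

Emit:
send_rows:
  moves:
    - [[0,0.6,0,0.04,0,0,0.1],[0,0,0,0,0,0,0.1],[0,0,0,0,0,0,0.1]]

```text
t: 43.65
eef_pos: [0.5252, 0.3532, 0.1504]
ee_rot: [0.992, 0.125, 0.002, -0.001]
contact_force: [-1.2, -0.8, 6.7]
opening: 0.0259
```

Run:
```python
from h import *
fs(); emit(lane((0,0),(.25,0)))
```

```text
fs est -0.004 -0.0 L 0.1654
t 43.65 pos [0.5252 0.3532 0.1504] q [ 0.992  0.125  0.002 -0.001] F [-1.2 -0.8  6.7] op 0.0259
[[[0.7,0,0.1,0,-0.05,0,0.1],[0.6,0,0,0,-0.04,0,0.1],[0.6,0,0,0,-0.04,0,0.1],[0.6,0,0,0,-0.04,0,0.1],[0.7,0,0,0,-0.04,0,0.1]]]
[[[0.6,0,0,0,-0.04,0,0.1],[0,0,0,0,0,0,0.1],[0,0,0,0,0,0,0.1]]]
```

Emit:
send_rows:
  moves:
    - [[0.7,0,0,0,-0.05,0,0.1],[0.6,0,0,0,-0.04,0,0.1],[0.6,0,0,0,-0.04,0,0.1],[0.6,0,0,0,-0.04,0,0.1],[0.7,0,0,0,-0.04,0,0.1]]

```text
t: 44.28
eef_pos: [0.5558, 0.3614, 0.1472]
ee_rot: [0.987, 0.124, -0.103, 0.013]
contact_force: [0.6, -0.1, 2.1]
opening: 0.026
```

Emit:
send_rows:
  moves:
    - [[0.6,0,0,0,-0.04,0,0.1],[0,0,0,0,0,0,0.1],[0,0,0,0,0,0,0.1]]

```text
t: 44.65
eef_pos: [0.5618, 0.363, 0.1458]
ee_rot: [0.985, 0.124, -0.122, 0.015]
contact_force: [2.9, -0.4, 2.9]
opening: 0.0256
```

Run:
```python
from h import *
fs(); emit(lane((.25,0),(.25,-.26)))
```

```text
fs est 0.25 0.004 L 0.1655
t 44.65 pos [0.5618 0.363  0.1458] q [ 0.985  0.124 -0.122  0.015] F [ 2.9 -0.4  2.9] op 0.0256
[[[0,0.7,0.1,0.04,0,0,0.1],[0,0.7,0,0.05,0,0,0.1],[0,0.6,0,0.04,0,0,0.1],[0,0.7,0,0.04,0,0,0.1],[0,0.6,0,0.05,0,0,0.1]]]
[[[0,0.7,0,0.04,0,0.01,0.1],[0,0,0,0,0,0,0.1],[0,0,0,0,0,0,0.1]]]
```

Emit:
send_rows:
  moves:
    - [[0,0.7,0,0.04,0,0,0.1],[0,0.7,0,0.05,0,0,0.1],[0,0.6,0,0.04,0,0,0.1],[0,0.7,0,0.04,0,0,0.1],[0,0.6,0,0.05,0,0,0.1]]

```text
t: 45.28
eef_pos: [0.5682, 0.3313, 0.143]
ee_rot: [0.98, 0.11, -0.136, -0.094]
contact_force: [-0.2, 1.3, -3.4]
opening: 0.0261
```

Emit:
send_rows:
  moves:
    - [[0,0.7,0,0.04,0,0.01,0.1],[0,0,0,0,0,0,0.1],[0,0,0,0,0,0,0.1]]

```text
t: 45.65
eef_pos: [0.5692, 0.3267, 0.1419]
ee_rot: [0.978, 0.103, -0.138, -0.114]
contact_force: [-0.2, 6.5, -0.5]
opening: 0.0258
```

Run:
```python
from h import *
fs(); L=[(*lev(.25,-.25,.151),.5)]*4+[(*lev(.25,-.25,l),.5) for l in(.17,.20,.235,.27)]
p,M=emit(L)
T=np.array([.5125,.2265,.20]); G=pose(14.1); p0=lev(.25,-.25,.27)[0]
from scipy.spatial.transform import Slerp
sl=Slerp([0,1],R.from_matrix([M,G])); n=5
emit([(p0+(T-p0)*k/n,sl(k/n).as_matrix(),0) for k in range(1,n+1)]+[(T,G,0)]*2,p,M)
```

```text
fs est 0.246 -0.245 L 0.1658
t 45.65 pos [0.5692 0.3267 0.1419] q [ 0.978  0.103 -0.138 -0.114] F [-0.2  6.5 -0.5] op 0.0258
[[[0.1,0.1,0,-0.01,0,0,0.5],[0,0,0,0,0,0,0.5],[0,0,0,0,0,0,0.5],[0,0,0,0,0,0,0.5],[0,0,-1.9,0,0,0,0.5]]]
[[[0,0,-3,0,0,0,0.5],[0,0,-3.5,0,0,0,0.5],[0,0,-3.5,0,0,0,0.5]]]
t 45.65 pos [0.5692 0.3267 0.1419] q [ 0.978  0.103 -0.138 -0.114] F [-0.2  6.5 -0.5] op 0.0258
[[[-1.9,1.4,1.2,-0.05,0.05,-0.01,0],[-1.9,1.3,1.3,-0.05,0.05,0,0],[-1.9,1.3,1.2,-0.05,0.05,-0.01,0],[-2.1,1.2,1.1,-0.05,0.05,-0.01,0],[-2.1,1.1,1.1,-0.05,0.05,-0.01,0]]]
[[[0,0,0,0,0,0,0],[0,0,0,0,0,0,0]]]
```

Emit:
send_rows:
  moves:
    - [[0,0,0,0,0,0,0.5],[0,0,0,0,0,0,0.5],[0,0,0,0,0,0,0.5],[0,0,0,0,0,0,0.5],[0,0,-1.9,0,0,0,0.5]]

```text
t: 46.28
eef_pos: [0.5752, 0.3202, 0.1591]
ee_rot: [0.979, 0.102, -0.139, -0.112]
contact_force: [-0.4, -0.7, 0.4]
opening: 0.0461
```

Emit:
send_rows:
  moves:
    - [[0,0,-3,0,0,0,0.5],[0,0,-3.5,0,0,0,0.5],[0,0,-3.5,0,0,0,0.5]]

```text
t: 46.65
eef_pos: [0.6061, 0.301, 0.2556]
ee_rot: [0.979, 0.102, -0.137, -0.113]
contact_force: [0.5, 0.4, -0.9]
opening: 0.0465
```

Emit:
send_rows:
  moves:
    - [[-1.9,1.4,1.2,-0.05,0.05,-0.01,0],[-1.9,1.3,1.3,-0.05,0.05,0,0],[-1.9,1.3,1.2,-0.05,0.05,-0.01,0],[-2.1,1.2,1.1,-0.05,0.05,-0.01,0],[-2.1,1.1,1.1,-0.05,0.05,-0.01,0]]

```text
t: 47.28
eef_pos: [0.5124, 0.2247, 0.2014]
ee_rot: [0.992, 0.123, 0.002, -0.004]
contact_force: [0.0, 1.4, -0.0]
opening: 0.0023
```

Emit:
send_rows:
  moves:
    - [[0,0,0,0,0,0,0],[0,0,0,0,0,0,0],[0,0,0,0,0,0,0],[0,0,0,0,0,0,0]]

```text
t: 47.78
eef_pos: [0.513, 0.2252, 0.2002]
ee_rot: [0.992, 0.123, 0.001, -0.005]
contact_force: [0.6, 0.1, -0.7]
opening: 0.0004
```

Run:
```python
from h import *
o=st(); im,d,c=snap("wrist"); P=cloud(d,c); save("w7",im)
hsv=cv2.cvtColor(im,cv2.COLOR_RGB2HSV); red=(hsv[...,1]>150)&((hsv[...,0]<8)|(hsv[...,0]>172))
k=P[red&(P[...,2]>.13)]; C=R.from_euler("z",CYAW,degrees=True).inv().apply(k-[CX,CY,0]); print("knob",len(C),np.nanpercentile(C,[1,50,99],axis=0).round(4) if len(C) else "")
print("pred knob ctr console",165*np.cos(.25)*np.sin(.25),50-165*np.sin(.25))
g=(hsv[...,0]>50)&(hsv[...,0]<75)&(hsv[...,1]>150); b=P[g&(P[...,2]>.13)&(P[...,2]<.15)]; print("btn",len(b),np.nanmedian(b,0).round(4) if len(b) else "")
plan([(.5125,.2265,.155,14.1,0,2,1)])
```

```text
t 47.77 pos [0.513  0.2252 0.2002] q [ 0.992  0.123  0.001 -0.005] F [ 0.6  0.1 -0.7] op 0.0004
knob 1716 [[ 0.023  -0.0102  0.1457]
 [ 0.0344  0.0045  0.1733]
 [ 0.0512  0.0193  0.1803]]
pred knob ctr console 39.55260693484675 9.178346723003713
btn 806 [0.5116 0.2265 0.1423]
t 47.83 pos [0.5128 0.2251 0.2001] q [ 0.992  0.123  0.    -0.004] F [0.5 0.6 0.8] op 0.0006
q [-0.06  0.45 -0.63  1.95  0.34  0.84 -0.62]
[[[0,0,1.5,0,0,0,0],[0,-0.1,1.5,0,0,0,0],[0,0,1.5,-0.01,0,0,0],[0,0,0,0,0,0,0]]]
```

View pics/w7.png

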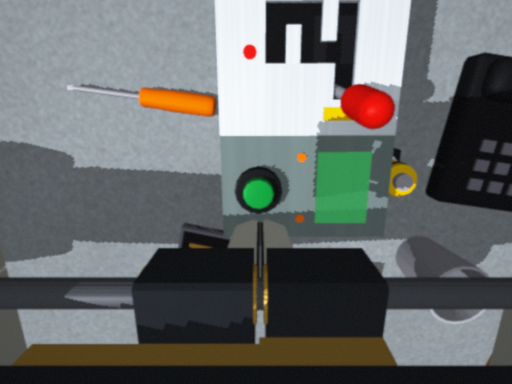

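Emit:
send_rows:
  moves:
    - [[0,0,1.5,0,0,0,0],[0,-0.1,1.5,0,0,0,0],[0,0,1.5,0,0,0,0],[0,0,0,0,0,0,0]]

```text
t: 48.32
eef_pos: [0.5111, 0.2261, 0.1535]
ee_rot: [0.992, 0.123, -0.001, -0.004]
contact_force: [0.0, -0.0, -0.3]
opening: 0.0004
```

Emit:
send_rows:
  moves:
    - [[0,0,0.5,0,0,0,0],[0,0,0.5,0,0,0,0],[0,0,0.3,0,0,0,0],[0,0,0.3,0,0,0,0]]

```text
t: 48.82
eef_pos: [0.5121, 0.2266, 0.1392]
ee_rot: [0.992, 0.123, 0.001, -0.004]
contact_force: [-0.1, -0.1, -0.5]
opening: 0.0004
```

Emit:
send_rows:
  moves:
    - [[0,0,0.2,0,0,0,0],[0,0,0.2,0,0,0,0],[0,0,0,0,0,0,0]]

```text
t: 49.2
eef_pos: [0.5119, 0.2266, 0.1351]
ee_rot: [0.992, 0.123, 0.001, -0.004]
contact_force: [0.2, 0.2, -0.4]
opening: 0.0005
```

Emit:
send_rows:
  moves:
    - [[0,0,0.2,0,0,0,0],[0,0,0.2,0,0,0,0],[0,0,0,0,0,0,0]]

```text
t: 49.58
eef_pos: [0.5119, 0.2266, 0.131]
ee_rot: [0.992, 0.123, 0.001, -0.004]
contact_force: [0.5, -0.6, 1.0]
opening: 0.0003
```

Run:
```python
from h import *
st(); im,d,c=snap("wrist"); save("w8",im)
```

```text
t 49.58 pos [0.5119 0.2266 0.131 ] q [ 0.992  0.123  0.001 -0.004] F [ 0.5 -0.6  1. ] op 0.0003
```

View pics/w8.png

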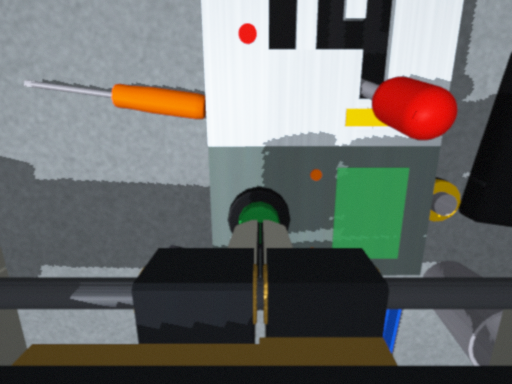

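Run:
```python
from h import *
o=r.observe(); im,d,c=snap("wrist"); P=cloud(d,c); p=np.array(o["eef_pos"]);M=R.from_quat(o["ee_rot"]).as_matrix()
for v in range(205,262,5): print(v,[(u,tuple((M.T@(P[v,u]-p)*1000).round(0).astype(int)) if d[v,u]>0 else None, round(float(P[v,u,2]),4)) for u in(245,275)])
```

```text
205 [(245, (np.int64(-10), np.int64(-10), np.int64(-1)), 0.1324), (275, (np.int64(11), np.int64(-10), np.int64(-1)), 0.1321)]
210 [(245, (np.int64(-9), np.int64(-9), np.int64(-10)), 0.1409), (275, (np.int64(11), np.int64(-6), np.int64(-1)), 0.1325)]
215 [(245, (np.int64(-9), np.int64(-6), np.int64(-11)), 0.1419), (275, (np.int64(10), np.int64(-6), np.int64(-10)), 0.1416)]
220 [(245, (np.int64(-10), np.int64(-2), np.int64(-11)), 0.1417), (275, (np.int64(10), np.int64(-3), np.int64(-11)), 0.1424)]
225 [(245, (np.int64(-8), np.int64(-9), np.int64(-35)), 0.1661), (275, (np.int64(9), np.int64(-9), np.int64(-34)), 0.1652)]
230 [(245, (np.int64(-8), np.int64(-9), np.int64(-42)), 0.1731), (275, (np.int64(9), np.int64(-9), np.int64(-42)), 0.1733)]
235 [(245, (np.int64(-8), np.int64(-9), np.int64(-49)), 0.1801), (275, (np.int64(8), np.int64(-9), np.int64(-49)), 0.18)]
240 [(245, (np.int64(-7), np.int64(-9), np.int64(-55)), 0.1858), (275, (np.int64(8), np.int64(-9), np.int64(-55)), 0.1863)]
245 [(245, (np.int64(-7), np.int64(-9), np.int64(-62)), 0.1928), (275, (np.int64(8), np.int64(-9), np.int64(-60)), 0.1915)]
250 [(245, (np.int64(-4), np.int64(-36), np.int64(-118)), 0.2495), (275, (np.int64(4), np.int64(-36), np.int64(-118)), 0.2496)]
255 [(245, (np.int64(-4), np.int64(-35), np.int64(-120)), 0.2518), (275, (np.int64(4), np.int64(-35), np.int64(-120)), 0.2517)]
260 [(245, (np.int64(-4), np.int64(-36), np.int64(-124)), 0.255), (275, (np.int64(4), np.int64(-36), np.int64(-124)), 0.2552)]
```

Emit:
send_rows:
  moves:
    - [[0,0,0.5,0,0,0,0],[0,0,0.4,0,0,0,0],[0,0,0.3,0,0,0,0],[0,0,0,0,0,0,0]]

```text
t: 50.18
eef_pos: [0.5118, 0.2267, 0.1189]
ee_rot: [0.992, 0.123, 0.0, -0.004]
contact_force: [0.3, 0.1, 0.1]
opening: 0.0003
```

Emit:
send_rows:
  moves:
    - [[0,0,0.2,0,0,0,0],[0,0,0.2,0,0,0,0],[0,0,0,0,0,0,0]]

```text
t: 50.55
eef_pos: [0.5121, 0.2269, 0.1153]
ee_rot: [0.992, 0.123, 0.001, -0.004]
contact_force: [-0.3, 0.4, 1.1]
opening: 0.0006
```

Emit:
send_rows:
  moves:
    - [[0,0,0.2,0,0,0,0],[0,0,0,0,0,0,0]]

```text
t: 50.8
eef_pos: [0.5121, 0.2268, 0.1132]
ee_rot: [0.992, 0.123, 0.001, -0.004]
contact_force: [0.2, -0.6, 2.7]
opening: 0.0005
```

Emit:
send_rows:
  moves:
    - [[0,0,0.2,0,0,0,0],[0,0,0,0,0,0,0]]

```text
t: 51.05
eef_pos: [0.5121, 0.2268, 0.1112]
ee_rot: [0.992, 0.123, 0.001, -0.004]
contact_force: [0.2, -0.8, 4.2]
opening: 0.0006
```

Emit:
send_rows:
  moves:
    - [[0,0,0.2,0,0,0,0],[0,0,0,0,0,0,0]]

```text
t: 51.3
eef_pos: [0.5122, 0.2268, 0.1098]
ee_rot: [0.992, 0.123, 0.001, -0.004]
contact_force: [-2.4, -1.5, 11.1]
opening: 0.0005
```

Emit:
send_rows:
  moves:
    - [[0,0,0.2,0,0,0,0],[0,0,0,0,0,0,0],[0,0,0,0,0,0,0]]

```text
t: 51.68
eef_pos: [0.5123, 0.2269, 0.1094]
ee_rot: [0.992, 0.123, 0.002, -0.004]
contact_force: [-6.2, -5.0, 31.0]
opening: 0.0007
```

Run:
```python
from h import *
from scipy.spatial.transform import Slerp
o=r.observe(); p=np.array(o["eef_pos"]);M=R.from_quat(o["ee_rot"]).as_matrix()
up=[(p+[0,0,h],M,0) for h in(.03,.07,.12)]
T,G=lev(.25,-.25,.27); p0=p+[0,0,.12]; sl=Slerp([0,1],R.from_matrix([M,G])); n=5
emit(up+[(p0+(T-p0)*k/n,sl(k/n).as_matrix(),.7) for k in range(1,n+1)]+[(T,G,.7)]*2)
```

```text
t 51.67 pos [0.5123 0.2269 0.1094] q [ 0.992  0.123  0.002 -0.004] F [-6.2 -5.  31. ] op 0.0007
[[[0,0,-3,0,0,0,0],[0,0,-4,0,0,0,0],[0.1,-0.1,-5,0,0,0,0],[2.1,-1,-0.5,0.05,-0.05,0.01,0.7],[2.2,-1.1,-0.5,0.05,-0.05,0,0.7]]]
[[[2.1,-1.2,-0.6,0.05,-0.05,0.01,0.7],[2,-1.1,-0.6,0.04,-0.05,0.01,0.7],[2.1,-1.3,-0.6,0.05,-0.05,0,0.7],[0,0,0,0,0,0,0.7],[0,0,0,0,0,0,0.7]]]
```

Emit:
send_rows:
  moves:
    - [[0,0,-3,0,0,0,0],[0,0,-4,0,0,0,0],[0.1,-0.1,-5,0,0,0,0],[2.1,-1,-0.5,0.05,-0.05,0.01,0.7],[2.2,-1.1,-0.5,0.05,-0.05,0,0.7]]

```text
t: 52.3
eef_pos: [0.5502, 0.2579, 0.238]
ee_rot: [0.99, 0.118, -0.055, -0.048]
contact_force: [1.2, 0.3, -0.5]
opening: 0.0158
```

Emit:
send_rows:
  moves:
    - [[2.1,-1.2,-0.6,0.05,-0.05,0.01,0.7],[2,-1.1,-0.6,0.04,-0.05,0.01,0.7],[2.1,-1.3,-0.6,0.05,-0.05,0,0.7],[0,0,0,0,0,0,0.7],[0,0,0,0,0,0,0.7]]

```text
t: 52.92
eef_pos: [0.6041, 0.3046, 0.2501]
ee_rot: [0.979, 0.108, -0.138, -0.107]
contact_force: [0.4, -0.0, 0.1]
opening: 0.0634
```

Run:
```python
from h import *
print(lev(.25,-.25,.27)[0].round(4))
emit([(*lev(.25,-.25,L),.7) for L in(.255,.225,.195,.165,.14)]+[(*lev(.25,-.25,.14),.7)])
im,d,c=snap("wrist"); P=cloud(d,c)
hsv=cv2.cvtColor(im,cv2.COLOR_RGB2HSV); red=(hsv[...,1]>150)&((hsv[...,0]<8)|(hsv[...,0]>172))
k=P[red&(P[...,2]>.13)]; C=R.from_euler("z",CYAW,degrees=True).inv().apply(k-[CX,CY,0]); print("knob",len(C),np.nanpercentile(C,[1,50,99],axis=0).round(4) if len(C) else "")
```

```text
[0.6048 0.3043 0.2535]
t 52.92 pos [0.6041 0.3046 0.2501] q [ 0.979  0.108 -0.138 -0.107] F [ 0.4 -0.   0.1] op 0.0634
[[[0,0,1.2,0,0,0,0.7],[0,0,3,0,0,0,0.7],[0,0,3,0,0,0,0.7],[0,0,3,0,0,0,0.7],[0,-0.1,2.5,0,0,0,0.7]]]
[[[0,0,0,0,0,0,0.7]]]
knob 665 [[ 0.0314 -0.0093  0.1486]
 [ 0.0442  0.0043  0.1754]
 [ 0.0551  0.0206  0.1805]]
```

Emit:
send_rows:
  moves:
    - [[0,0,1.2,0,0,0,0.7],[0,0,3,0,0,0,0.7],[0,0,3,0,0,0,0.7],[0,0,3,0,0,0,0.7],[0,0,2.5,0,0,0,0.7]]

```text
t: 53.6
eef_pos: [0.5662, 0.3276, 0.1304]
ee_rot: [0.979, 0.108, -0.138, -0.107]
contact_force: [-0.0, 0.5, 0.0]
opening: 0.0651
```

Emit:
send_rows:
  moves:
    - [[0,0,0,0,0,0,0.7],[0,0,0,0,0,0,0.1],[0,0,0,0,0,0,0.1],[0,0,0,0,0,0,0.1],[0,0,0,0,0,0,0.1]]

```text
t: 54.22
eef_pos: [0.568, 0.3276, 0.1319]
ee_rot: [0.979, 0.107, -0.137, -0.108]
contact_force: [-1.0, -0.6, 2.0]
opening: 0.0296
```

Emit:
send_rows:
  moves:
    - [[0,0,0,0,0,0,0.1],[0,0,0,0,0,0,0.1],[0,0,0,0,0,0,0.1]]

```text
t: 54.6
eef_pos: [0.5679, 0.3277, 0.1318]
ee_rot: [0.979, 0.107, -0.137, -0.108]
contact_force: [-0.5, -1.3, 3.9]
opening: 0.027
```

Run:
```python
from h import *
fs(); emit(lane((.25,-.25),(.25,0),L=.141))
```

```text
fs est 0.256 -0.252 L 0.1558
t 54.6 pos [0.5679 0.3277 0.1318] q [ 0.979  0.107 -0.137 -0.108] F [-0.5 -1.3  3.9] op 0.027
[[[-0.1,-0.6,0,-0.04,0,0,0.1],[0,-0.6,0,-0.04,0,0,0.1],[0,-0.6,0,-0.04,0,0,0.1],[0,-0.6,0,-0.05,0,0,0.1],[0,-0.6,0,-0.04,0,0,0.1]]]
[[[0,-0.6,0.1,-0.04,0,0,0.1],[0,0,0,0,0,0,0.1],[0,0,0,0,0,0,0.1]]]
```

Emit:
send_rows:
  moves:
    - [[-0.1,-0.6,0,-0.04,0,0,0.1],[0,-0.6,0,-0.04,0,0,0.1],[0,-0.6,0,-0.04,0,0,0.1],[0,-0.6,0,-0.05,0,0,0.1],[0,-0.6,0,-0.04,0,0,0.1]]

```text
t: 55.22
eef_pos: [0.5611, 0.3565, 0.1362]
ee_rot: [0.985, 0.121, -0.125, -0.004]
contact_force: [0.6, -0.5, -2.2]
opening: 0.0271
```

Emit:
send_rows:
  moves:
    - [[0,-0.6,0,-0.04,0,0,0.1],[0,0,0,0,0,0,0.1],[0,0,0,0,0,0,0.1]]

```text
t: 55.6
eef_pos: [0.5591, 0.362, 0.1365]
ee_rot: [0.985, 0.124, -0.123, 0.015]
contact_force: [-0.6, 0.7, -2.9]
opening: 0.027
```

Run:
```python
from h import *
fs(); emit(lane((.25,0),(0,0),L=.141))
```

```text
fs est 0.248 0.002 L 0.1558
t 55.6 pos [0.5591 0.362  0.1365] q [ 0.985  0.124 -0.123  0.015] F [-0.6  0.7 -2.9] op 0.027
[[[-0.6,0,0,0,0.04,0,0.1],[-0.5,0,0,0,0.04,0,0.1],[-0.6,0,0,0,0.04,0,0.1],[-0.6,0,0,0,0.05,0,0.1],[-0.6,0,0,0,0.04,0,0.1]]]
[[[-0.6,0,0.1,0,0.04,0,0.1],[0,0,0,0,0,0,0.1],[0,0,0,0,0,0,0.1]]]
```

Emit:
send_rows:
  moves:
    - [[-0.6,0,0,0,0.04,0,0.1],[-0.5,0,0,0,0.04,0,0.1],[-0.6,0,0,0,0.04,0,0.1],[-0.6,0,0,0,0.05,0,0.1],[-0.6,0,0,0,0.04,0,0.1]]

```text
t: 56.22
eef_pos: [0.5313, 0.3539, 0.1408]
ee_rot: [0.992, 0.124, -0.019, 0.002]
contact_force: [0.9, 1.5, -10.5]
opening: 0.027
```

Emit:
send_rows:
  moves:
    - [[-0.6,0,0,0,0.04,0,0.1],[0,0,0,0,0,0,0.1],[0,0,0,0,0,0,0.1]]

```text
t: 56.6
eef_pos: [0.5254, 0.3526, 0.1411]
ee_rot: [0.992, 0.124, -0.001, 0.0]
contact_force: [-1.6, -0.2, -11.4]
opening: 0.0269
```

Run:
```python
from h import *
fs(); emit(lane((0,0),(0,.25),L=.141))
```

```text
fs est -0.003 -0.004 L 0.1561
t 56.6 pos [0.5254 0.3526 0.1411] q [ 0.992  0.124 -0.001  0.   ] F [ -1.6  -0.2 -11.4] op 0.0269
[[[0,-0.6,0,-0.04,0,0,0.1],[0.1,-0.6,0,-0.04,0,0,0.1],[0,-0.6,0,-0.04,0,0,0.1],[0,-0.6,0.1,-0.05,0,0,0.1],[0,-0.6,0,-0.04,0,0,0.1]]]
[[[0,-0.6,0,-0.04,0,0,0.1],[0,0,0,0,0,0,0.1],[0,0,0,0,0,0,0.1]]]
```

Emit:
send_rows:
  moves:
    - [[0,-0.6,0.1,-0.04,0,0,0.1],[0.1,-0.6,0,-0.04,0,0,0.1],[0,-0.6,0,-0.04,0,0,0.1],[0,-0.6,0.1,-0.05,0,0,0.1],[0,-0.6,0,-0.04,0,0,0.1]]

```text
t: 57.22
eef_pos: [0.5194, 0.3826, 0.1377]
ee_rot: [0.987, 0.123, 0.013, 0.105]
contact_force: [-2.3, -2.4, -4.4]
opening: 0.0271
```

Emit:
send_rows:
  moves:
    - [[0,-0.6,0,-0.04,0,0,0.1],[0,0,0,0,0,0,0.1],[0,0,0,0,0,0,0.1]]

```text
t: 57.6
eef_pos: [0.5178, 0.3884, 0.1362]
ee_rot: [0.985, 0.123, 0.016, 0.123]
contact_force: [-3.8, -1.2, -2.9]
opening: 0.0271
```

Run:
```python
from h import *
fs(); emit(lane((0,.25),(-.25,.25),L=.141))
```

```text
fs est 0.005 0.257 L 0.1558
t 57.6 pos [0.5178 0.3884 0.1362] q [0.985 0.123 0.016 0.123] F [-3.8 -1.2 -2.9] op 0.0271
[[[-0.7,0.1,0,0,0.04,0.01,0.1],[-0.5,0,0,0,0.04,0.01,0.1],[-0.6,0,0,0,0.04,0.01,0.1],[-0.6,0,0,0,0.04,0.01,0.1],[-0.5,0,0,0,0.04,0.01,0.1]]]
[[[-0.6,0,0.1,0,0.04,0.01,0.1],[0,0,0,0,0,0,0.1],[0,0,0,0,0,0,0.1]]]
```

Emit:
send_rows:
  moves:
    - [[-0.7,0.1,0,0,0.04,0.01,0.1],[-0.5,0,0,0,0.04,0.01,0.1],[-0.6,0,0,0,0.04,0.01,0.1],[-0.6,0,0,0,0.04,0.01,0.1],[-0.5,0,0,0,0.04,0.01,0.1]]

```text
t: 58.22
eef_pos: [0.4912, 0.3797, 0.1342]
ee_rot: [0.981, 0.11, 0.118, 0.109]
contact_force: [1.8, -0.7, -10.4]
opening: 0.0269
```

Emit:
send_rows:
  moves:
    - [[-0.6,0,0,0,0.04,0.01,0.1],[0,0,0,0,0,0,0.1],[0,0,0,0,0,0,0.1]]

```text
t: 58.6
eef_pos: [0.4854, 0.3784, 0.1328]
ee_rot: [0.979, 0.107, 0.137, 0.107]
contact_force: [1.6, -0.2, -9.6]
opening: 0.0272
```

Run:
```python
from h import *
fs(); emit(lane((-.25,.25),(-.25,0),L=.141))
```

```text
fs est -0.244 0.245 L 0.1561
t 58.6 pos [0.4854 0.3784 0.1328] q [0.979 0.107 0.137 0.107] F [ 1.6 -0.2 -9.6] op 0.0272
[[[-0.1,0.5,0,0.04,0,0,0.1],[0,0.6,0,0.04,0,0,0.1],[0,0.6,0,0.04,0,0,0.1],[0,0.6,0.1,0.05,0,0,0.1],[0,0.6,0,0.04,0,0,0.1]]]
[[[0,0.5,0,0.04,0,0,0.1],[0,0,0,0,0,0,0.1],[0,0,0,0,0,0,0.1]]]
```

Move to park, then release (partial opening) and withdraw along the lever axis.

Emit:
send_rows:
  moves:
    - [[-0.1,0.5,0.1,0.04,0,0,0.1],[0,0.6,0,0.04,0,0,0.1],[0,0.6,0,0.04,0,0,0.1],[0,0.6,0.1,0.05,0,0,0.1],[0,0.6,0,0.04,0,0,0.1]]

```text
t: 59.22
eef_pos: [0.4914, 0.3513, 0.1368]
ee_rot: [0.984, 0.122, 0.127, 0.002]
contact_force: [-0.6, 1.2, -3.2]
opening: 0.0268
```

Emit:
send_rows:
  moves:
    - [[0,0.6,0,0.04,0,0,0.1],[0,0,0,0,0,0,0.1],[0,0,0,0,0,0,0.1]]

```text
t: 59.6
eef_pos: [0.4927, 0.3454, 0.1368]
ee_rot: [0.984, 0.124, 0.124, -0.016]
contact_force: [-1.0, -0.4, 6.7]
opening: 0.0273
```

Run:
```python
from h import *
fs(); st()
```

```text
fs est -0.244 0.002 L 0.1559
t 59.6 pos [0.4927 0.3454 0.1368] q [ 0.984  0.124  0.124 -0.016] F [-1.  -0.4  6.7] op 0.0273
```

Emit:
send_rows:
  moves:
    - [[0,0,0,0,0,0,0.6],[0,0,0,0,0,0,0.6],[0,0,0,0,0,0,0.6],[0,0,0,0,0,0,0.6],[0,0,-2,0,0,0,0.6]]

```text
t: 60.22
eef_pos: [0.4863, 0.343, 0.154]
ee_rot: [0.985, 0.124, 0.122, -0.015]
contact_force: [0.7, -1.0, 0.6]
opening: 0.0565
```

Emit:
send_rows:
  moves:
    - [[0,0,-3.5,0,0,0,0.6],[0,0,-3.5,0,0,0,0.6],[0,0,-4,0,0,0,0.6],[0,0,0,0,0,0,0.6],[0,0,0,0,0,0,0.6]]

```text
t: 60.85
eef_pos: [0.4606, 0.3362, 0.2612]
ee_rot: [0.984, 0.124, 0.123, -0.015]
contact_force: [-1.0, -0.6, -0.4]
opening: 0.0554
```

Emit:
send_rows:
  moves:
    - [[0,5,0,0,0,0,0.6],[0,5,0,0,0,0,0.6],[0,5,0,0,0,0,0.6],[0,5,0,0,0,0,0.6],[0,5,0,0,0,0,0.6]]

```text
t: 61.48
eef_pos: [0.5225, 0.0926, 0.2601]
ee_rot: [0.985, 0.124, 0.122, -0.016]
contact_force: [0.3, 0.0, 0.1]
opening: 0.0558
```

Emit:
send_rows:
  moves:
    - [[0,5,0,0,0,0,0.6],[0,5,0,0,0,0,0.6],[0,5,0,0,0,0,0.6],[0,5,0,0,0,0,0.6],[0,0,0,0,0,0,0.6]]

```text
t: 62.1
eef_pos: [0.5722, -0.104, 0.2593]
ee_rot: [0.985, 0.121, 0.122, -0.016]
contact_force: [-0.6, 0.7, -0.0]
opening: 0.0558
```

Emit:
send_rows:
  moves:
    - [[0,5,0,0,0,0,0.6],[0,5,0,0,0,0,0.6],[0,5,0,0,0,0,0.6],[0,0,0,0,0,0,0.6],[0,0,0,0,0,0,0.6]]

```text
t: 62.72
eef_pos: [0.6092, -0.2429, 0.2602]
ee_rot: [0.984, 0.125, 0.122, -0.017]
contact_force: [1.1, 0.9, 0.1]
opening: 0.056
```

Run:
```python
from h import *
st(); im,d,c=snap("top"); P=cloud(d,c); Z=P[...,2]; hsv=cv2.cvtColor(im,cv2.COLOR_RGB2HSV)
save("t4",cv2.resize(im[100:260,80:350],None,fx=2.9,fy=2.9,interpolation=cv2.INTER_CUBIC))
m=np.zeros(Z.shape,bool); m[150:235,85:185]=1
red=(hsv[...,1]>150)&((hsv[...,0]<8)|(hsv[...,0]>172)); k=P[m&red&(Z>.175)]; print("knobtop",k.mean(0).round(4),len(k))
N=P[200:230,188:262]; q=R.from_euler("z",1.7,degrees=True).inv().apply((N-[.4706,.0189,0]).reshape(-1,3))
for yb in(-.0765,-.0255,.0255,.0765):
    s=q[(abs(q[:,1]-yb)<.022)&(abs(q[:,0])<.033)&(q[:,2]>.038)]; print("bay",yb,len(s),np.nanpercentile(s,[3,97],axis=0).round(3).tolist() if len(s) else "")
```

```text
t 62.73 pos [ 0.6092 -0.2429  0.2602] q [ 0.984  0.125  0.122 -0.017] F [1.1 0.9 0.1] op 0.056
knobtop [0.486  0.3381 0.1823] 51
bay -0.0765 72 [[-0.025, -0.091, 0.043], [0.023, -0.06, 0.057]]
bay -0.0255 74 [[-0.023, -0.04, 0.042], [0.022, -0.009, 0.055]]
bay 0.0255 91 [[-0.024, 0.011, 0.039], [0.024, 0.043, 0.055]]
bay 0.0765 0
```

View pics/t4.png

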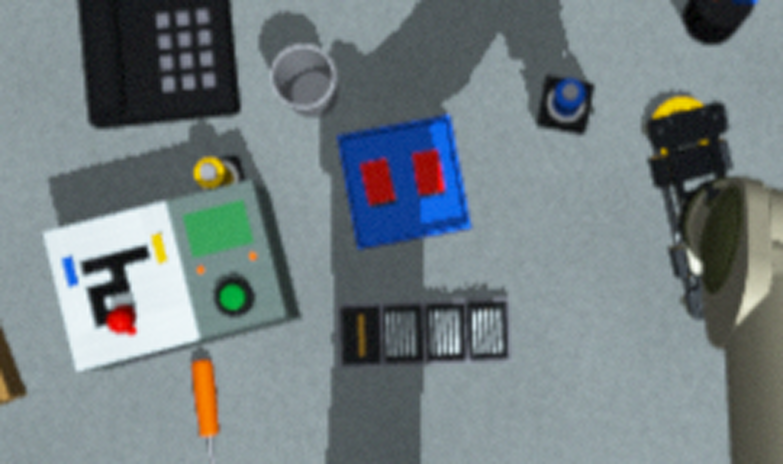

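```bash
python3 -c "
from h import *
print(r.finish_job()); st()"
```

```text
the job is handed in; nothing more can be done
None
the job is handed in; nothing more can be done
```

The changeover is done and handed in at about t = 63 s, well inside the 208 s limit. No verdict came back.

- **Modules:** Both red-capped modules lie apart on the out tray floor. The three fresh modules that existed are each in their own nest bay, and the fourth bay is empty.
- **Lever and button:** The yellow plug was docked, so I took the lever through the gate into the yellow notch (estimated at 0.25, -0.25 rad). There I pressed the button until it bottomed, at about 31 N on the wrist. Then I brought the lever back through the gate and released it.
- **Last checks:**
  - The final top view shows the modules seated and level to within depth noise. Their tops read about 0.05 m, which matches the seated height.
  - The knob is back within 3 mm of where it started at park, with an estimated gate_fore of -0.24 rad and gate_side near 0.
  - The can, screwdriver and plugs look unmoved. The tape was partly hidden by the raised gripper and the brick was out of that last picture; I never worked near either.
- **What disagreed:** The fingers end about 27 mm short of the reported TCP. Because of that, two attempts to grip one fresh module closed on nothing and left it undisturbed, and I had to go lower than expected for the button. Gripping deeper fixed the module, and stepping down on force readings fixed the button.

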